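# Raise the egg plate to the injection needle

## Robot

A 6-joint arm with a two-finger parallel gripper is mounted at the origin on the work surface. World frame = base frame: x ahead of the robot, y to its left, z up, the work surface at z = 0. Lengths are in mm, angles in rad, forces in N, time in s.
With the tool pointing down it reaches from about 350 to 925 mm from the base axis. Payload 6.4 kg.
Tool frame: the origin (TCP) lies at the very end of the fingers, on their centre line; the grasp point (between the pads) lies 19 mm behind it (grip_depth is the distance from the TCP to the grasp point, in mm); z points along the fingers, y is the line along which they close (so a half turn about z gives the same grasp; the last joint's range is limited). The gripper opens to 94 mm and grips with 3 to 60 N. Pads are 16 mm wide; open, the fingers measure 119 mm over their backs; the gripper's body (75 mm by 177 mm) begins 78 mm behind the grasp point.
Start: joints at [-1.385, 0.245, 1.558, -0, 1.339, -0.174], TCP at [228.862, -608.388, 205.455] pointing down, gripper open.
Joint ranges: [-3.13, 3.13], [-1.02, 2.26], [0.13, 2.54], [-0.95, 4.09], [0.21, 2.88], [-2.74, 2.74]. Speed limits (rad/s): [2.57, 2.57, 3.14, 3.14, 3.14, 3.14].

## Interface

Orientations are given as a unit quaternion [x, y, z, w].
In Python, from rig import * gives the robot as it stands. The module is installed in compiled form; this text tells all that it offers.
- The arm moves only by the tool drive_tool, never from a script. Its argument "series" is a list of rows, each a list of 2 entries, a list of its own where there are three numbers: the shift along the tool's x, y, z scaled (see below), then the turn about the tool's z scaled (see below). In form: [[[x, y, z], roll], ...]. A call has 1 to 8 rows; each row is the pose to reach, as a shift and turn from the pose commanded when the call began, along the tool's axes at that moment; what a row does not reach only later rows make up. The controller multiplies each number of a shift by 10 cm and each number of a turn by 45 degrees. A row lasts 1/12 s, in which the tool goes at most 41.7 mm and 7.16 degrees, less where a joint would pass 70% of its speed; a pose out of reach is approached as far as the arm can. A call with a number of a shift or a turn outside -1 to 1 is refused whole. A call with a gripper value outside its range is refused whole. "claw" is the opening, from 0 (shut) to 1 (fully open), set as the call begins (left out, the last holds). The fingers move at their own pace and stop on an object; the grip force is fixed at half the most. Time passes only in rows, so rows that repeat a pose let the fingers close. It gives the time, the measured TCP pose, the force, the opening and the grip force at its end, in the units of the state.
- read_state(): the state, without advancing time (a new reading comes with each control period).
- camera(name): name is "scene" or "side" or "wrist"; returns a dict with "image" (480x640x3 uint8, red, green, blue), "camera_matrix" (3x3 intrinsics, pixels), "dist" ([k1, k2, p1, p2, k3] as OpenCV has them; the pictures are not rectified), "world_from_camera" (4x4, takes a point from camera to world coordinates); the wrist camera has in their place "mount" (4x4, takes a point from camera to tool coordinates, whose origin is the TCP and whose axes are the flange's). Camera axes: x right, y up, looking along -z (the intrinsics and any distortion apply to the point x, -y, -z); pixel columns grow to the right and rows downward; lengths in mm; the calibration is good to about 2 mm. A picture is of the moment at which its call begins: read the wrist's pose just before it. There is no depth.
- job_done(): hands the job in; it is judged then, once.
The state is a dict: "time": time; "qpos": joint angles; "joint_vel": joint speeds; "tau": joint torques, N m; "position": TCP position; "orientation": TCP orientation; "ft_force": force on the tool from outside, world axes, zero at the start; "moment": the same for the moment, N m; "opening": finger opening in mm; "grasp_force": force on a finger pad.
Only numpy, scipy, OpenCV 4.12 (cv2) and the standard library are available. Lean on these libraries where they do the work, as an engineer would, in place of code of your own. Each camera call takes 0.05 s, during which the arm holds its last target. There are 200 camera calls.

## Task

Lower the egg plate gently and level onto the two guide pins of the lab jack's table until it lies flat on the table. Then push the crank fully home on the square end of the jack's screw and wind the table up until the tops of the eggs are level with the injection needle. Leave the crank on the screw; keep the eggs upright, do not touch the needle or its stand, and leave the ink bottle, the jar and the tape roll where they are.

Things in the scene. Friction and masses are not known exactly. Their poses are not given: they have to be found in the camera images.
- plate_handle (a point): Centre of the carrying bar of the loose egg plate (0.5 to 0.8 kg), 52 mm above the plate's underside. Bar: 110 mm along x, 14 mm wide (y), 12 mm thick, open under it between legs 40 to 50 mm from the middle. Plate: white, 230 (x) x 130 x 12 mm; 13 mm through holes on its x axis 65 mm either side of the middle (may go on either way round). Eggs at +-85 mm in x, +-38 in y, 42 mm thick.
- egg_crown (a point): Top of one of the plate's four brown eggs, all equally high: 54 mm above the plate's underside, 54 mm above the table once the plate is seated. Axes as the plate.
- table_top (a point): Centre of the upper face of the scissor jack's table (steel, 160 x 140 mm). Two upright guide pins, 10 mm thick, 28 mm tall, tapered over the last 8 mm, stand on its x axis 65 mm either side. x points away from the crank end, z up. Starts about 171 mm above the bench (a 200 x 170 x 50 mm stone slab is under the jack), rises 21 to 38 mm. The seated plate overhangs it by 35 mm at the crank end.
- shaft_tip (a point): Free end of the jack's level screw, on its axis, 126 mm from the table's centre on the crank side, about 110 mm above the bench; rises by half of the table's rise. x points along the screw into the jack. From the tip inwards: round nose 9 mm long, 13 mm thick; a square of 16 mm for 33 mm; a 30 mm collar. y and z are square to the flats and turn with the screw.
- jack_screw (a joint): Turn of the jack's screw, rad: grows clockwise as seen facing its square end, and lifts the table 12 mm a turn. Starts between -0.35 and 0.35 (0: flats upright and level; table 171 mm high). Turns with about 0.25 N m and stays where it is left. At -0.4 it is at its bottom stop.
- crank_barrel (a point): Centre of the barrel of the loose steel crank (0.35 kg) lying flat on the bench: a square bar 27 x 27 mm, 60 mm along x. x points to its open end, with a square socket of 17.8 mm, 46 mm deep (7 degrees of play on the screw). Its other end carries the arm, 10 mm thick, 24 mm high, 30 to 40 mm behind this point, leading to +y. Fully home, this point lies 12 mm further in than the screw's tip.
- crank_handle (a point): Centre of the crank's grey plastic grip: a cylinder 27 mm thick, 50 mm long along x, turning freely on its own axis, parallel to the barrel. It lies 67 mm behind (-x) and 55 mm beside (+y) the barrel's centre (crank radius 55 mm). Axes as the barrel.
- needle_tip (a point): Tip of the glass injection needle on its stand beyond the jack's far end, 20 mm clear of the seated plate. It lies level and points at the jack; behind it a 12 mm steel holder at the same height. The height (247 to 262 mm above the bench) differs from time to time.
- ink_bottle: Bystander: dark ink bottle with black cap, 54 mm diameter, 70 mm tall; origin under its centre.
- tape_roll: Bystander: roll of cream masking tape lying flat, 110 mm outside diameter, 25 mm tall; origin under its centre.
- wash_jar: Bystander: glass jar with white cap, 60 mm diameter, 100 mm tall; origin under its centre.
Not all that is in view belongs to the job. Of the things that look like the part that bears crank_barrel, take the one that is farthest to the robot's right at the start.

How it is judged (in metres and radians):
On the way, in this order (a step that is already met when the one before it is completed fails the run):
1. the egg plate lies flat on the jack's table, on both guide pins, the table still down (z of plate_handle in the frame of table_top below 0.055 m and horizontal distance between plate_handle and table_top below 0.004 m and angle between the x axis of plate_handle and the x axis of table_top, either way round below 0.06 rad and angle between plate_handle's own z axis and vertical below 0.04 rad and distance of table_top from where it was at the start of the episode below 0.005 m), for 0.2 s.
2. the crank is home on the square of the screw, the table still down (x of crank_barrel in the frame of shaft_tip above 0.004 m and distance between crank_barrel and shaft_tip below 0.018 m and angle between the x axis of crank_barrel and the x axis of shaft_tip, either way round below 0.12 rad and distance of table_top from where it was at the start of the episode below 0.005 m), for 0.2 s.
At the end, for the whole second after the job is handed in: The tops of the eggs are within 3 mm of the needle tip's height; the plate lies on the table (gap under 3 mm, level within 0.04 rad) on both pins; the crank is still on the screw's square (within 12 mm of fully home); nothing turns and the robot has let go (z of egg_crown in the frame of needle_tip between -0.003 and 0.003 m and z of plate_handle in the frame of table_top below 0.055 m and horizontal distance between plate_handle and table_top below 0.004 m and angle between the x axis of plate_handle and the x axis of table_top, either way round below 0.06 rad and angle between plate_handle's own z axis and vertical below 0.04 rad and x of crank_barrel in the frame of shaft_tip above 0 m and distance between crank_barrel and shaft_tip below 0.018 m and velocity of joint jack_screw between -0.1 and 0.1 rad/s); the robot touches nothing.
It fails at once if the eggs tipped more than 17 degrees (angle between plate_handle's own z axis and vertical above 0.3 rad).
It fails at once if the needle or its stand touched (contact force between anything else and injector above 1 N).
It fails at once if the plate dropped onto the pins or the table (falling faster than 0.3 m/s within 20 mm of its seat) (linear speed of egg_plate above 0.3 m/s and horizontal distance between plate_handle and table_top below 0.01 m and z of plate_handle in the frame of table_top below 0.072 m).
It fails at once if a bystander (ink bottle, jar or tape roll) shoved more than 15 mm (distance of any of ink_bottle, wash_jar, tape_roll from where it was at the start of the episode above 0.015 m).
It also fails if it takes over 72 s, if anything falls off the work surface, if the arm or the gripper's body presses on something with over 40 N, if the wrist force passes 120 N, or if a joint passes its speed limit or range.

## Working session

There is one attempt and no reset: what is moved stays moved. The work goes in short steps, Python scripts to look and compute and a tool call to move; the robot and the scene stay as the last step left them, time stands still between calls to the robot, and variables do not carry over. Pictures are saved under pics/ and viewed, at most 10 in all, crops included, and the job is handed in when it is done.

Besides the shell and the picture viewer there is one more tool, called in YAML: its name, and indented under it one key for each argument. drive_tool: Moves the arm, as the interface text tells. Shifts and turns lie within -1 to 1; 1 stands for 10 cm of shift or 45 degrees of turn. Its arguments: {"type":"object","properties":{"series":{"type":"array","items":{"type":"array"}},"claw":{"type":"number"}},"required":["series"]}

```bash
mkdir -p pics; python3 - <<'E'
from rig import *
import cv2,numpy as np
s=read_state();print({k:np.round(v,3).tolist() for k,v in s.items()})
for n in("scene","side"):
    c=camera(n);cv2.imwrite(f"pics/{n}0.png",c["image"][:,:,::-1]);print(n,np.round(c["camera_matrix"],1).tolist(),c["dist"],np.round(c["world_from_camera"],3).tolist())
c=camera("wrist");print(np.round(c["mount"],3).tolist(),c["dist"],c["camera_matrix"])
cv2.imwrite("pics/wrist0.png",c["image"][:,:,::-1])
E
```

```text
{'time': 0.0, 'qpos': [-1.385, 0.246, 1.559, -0.0, 1.339, -0.174], 'joint_vel': [0.001, 0.0, 0.001, -0.001, 0.001, 0.0], 'tau': [0.0, -41.584, -31.46, 0.068, 0.033, -0.0], 'position': [228.718, -607.797, 204.38], 'orientation': [0.984, 0.179, -0.0, -0.001], 'ft_force': [0.605, -0.646, -0.271], 'moment': [-0.013, -0.03, -0.032], 'grasp_force': 0.0, 'opening': 93.897}
scene [[463.5, 0.0, 323.7], [0.0, 463.5, 237.3], [0.0, 0.0, 1.0]] [-0.11293647  0.          0.          0.          0.        ] [[-0.778, -0.426, 0.462, 1026.724], [0.628, -0.535, 0.565, 804.648], [0.007, 0.729, 0.684, 980.544], [0.0, 0.0, 0.0, 1.0]]
side [[476.2, 0.0, 317.1], [0.0, 476.2, 242.1], [0.0, 0.0, 1.0]] [-0.03721194  0.          0.          0.          0.        ] [[-0.889, 0.318, -0.33, 63.805], [-0.457, -0.647, 0.61, 962.081], [-0.019, 0.693, 0.72, 1115.201], [0.0, 0.0, 0.0, 1.0]]
[[0.001, 0.963, 0.271, 78.576], [1.0, -0.001, -0.0, 0.206], [-0.0, 0.271, -0.963, -177.939], [0.0, 0.0, 0.0, 1.0]] [-0.05466966  0.          0.          0.          0.        ] [[359.71341081   0.         314.06053883]
 [  0.         359.71341081 237.22379957]
 [  0.           0.           1.        ]]
```

View pics/scene0.png

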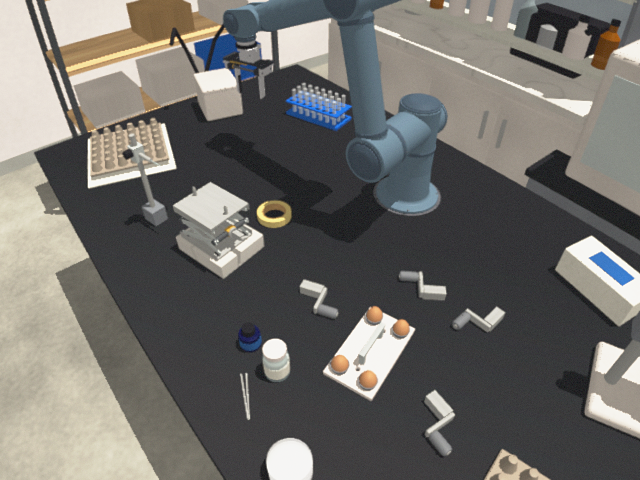

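View pics/side0.png

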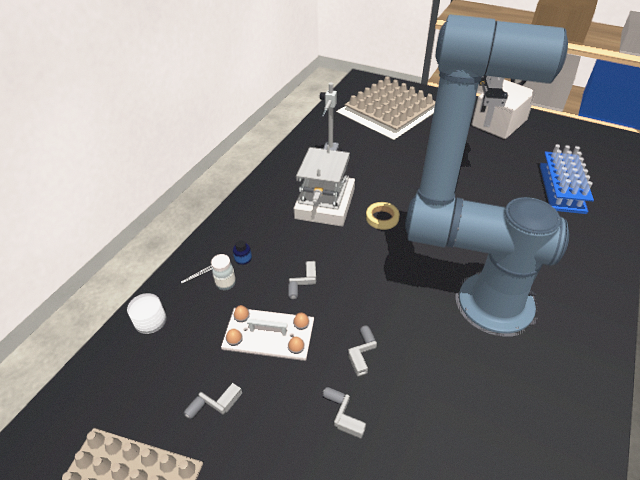

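The scene view shows four cranks with barrels at about (313,288), (432,293), (490,318) and (438,405). The egg plate is at (370,350), the jack at (215,220) and the needle stand at (148,180). The side view shows the same items, with the cranks at (311,270), (360,360), (350,425) and (230,395).

```bash
cat > h.py <<'E'
from rig import *
import cv2,numpy as np
from scipy.optimize import least_squares
from scipy.spatial.transform import Rotation as R
def cam(n):
    s=read_state();c=camera(n)
    if n=="wrist":
        T=np.eye(4);T[:3,:3]=R.from_quat(s["orientation"]).as_matrix();T[:3,3]=s["position"]
        c["world_from_camera"]=T@c["mount"]
    return c
def ray(c,p):
    u=cv2.undistortPoints(np.array([[p]],float),c["camera_matrix"],np.array(c["dist"],float))[0,0]
    W=np.array(c["world_from_camera"]);d=W[:3,:3]@[u[0],-u[1],-1];return W[:3,3],d/np.linalg.norm(d)
def onz(c,p,z):
    o,d=ray(c,p);return o+d*(z-o[2])/d[2]
def tri(*cp):
    A=0;b=0;L=[ray(c,p) for c,p in cp]
    for o,d in L:
        P=np.eye(3)-np.outer(d,d);A=A+P;b=b+P@o
    x=np.linalg.solve(A,b);return x,[round(float(np.linalg.norm(np.cross(x-o,d))),1) for o,d in L]
def proj(c,X):
    Wi=np.linalg.inv(np.array(c["world_from_camera"]));X=np.atleast_2d(X);P=X@Wi[:3,:3].T+Wi[:3,3]
    return cv2.projectPoints(P*[1,-1,-1],np.zeros(3),np.zeros(3),c["camera_matrix"],np.array(c["dist"],float))[0][:,0]
E
python3 - <<'E'
from h import *
import pickle
C={n:cam(n) for n in("scene","side")};pickle.dump(C,open("c0.pkl","wb"))
for nm,a,b in[("A",(313,288),(311,270)),("B",(432,293),(360,360)),("C",(490,318),(350,425)),("D",(438,405),(230,395))]:
    print(nm,onz(C["scene"],a,13).round(),onz(C["side"],b,13).round())
for a,b in[((374,314),(301,320)),((401,327),(296,345)),((340,363),(241,313)),((368,380),(234,337)),((372,345),(267,324))]:
    x,e=tri((C["scene"],a),(C["side"],b));print(x.round(),e)
S=C["scene"]["image"];D=C["side"]["image"]
f=lambda I,x,y,w:cv2.resize(I[y:y+w*3//4,x:x+w],(400,300),interpolation=cv2.INTER_CUBIC)
m=np.vstack([np.hstack([f(S,110,130,165),f(D,270,75,165)]),np.hstack([f(S,290,265,128),f(D,205,250,128)])])
cv2.imwrite("pics/m1.png",m[:,:,::-1])
E
```

```text
A [524. 145.  13.] [531. 141.  13.]
B [282. 363.  13.] [274. 357.  13.]
C [227. 518.  13.] [225. 525.  13.]
D [518. 593.  13.] [522. 590.  13.]
[465. 324.  30.] [0.8, 0.8]
[439. 397.  28.] [2.0, 2.0]
[626. 379.  30.] [0.4, 0.4]
[602. 450.  24.] [0.0, 0.0]
[537. 388.  40.] [4.4, 4.4]
```

View pics/m1.png

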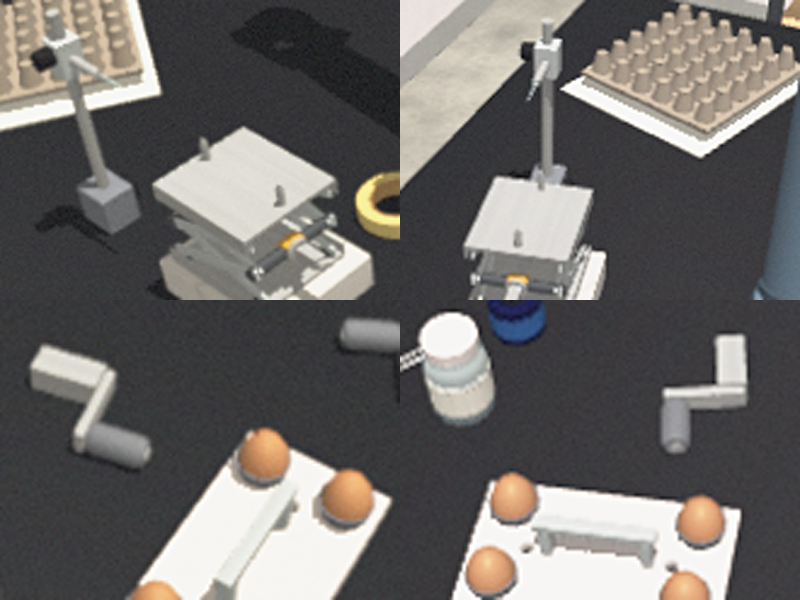

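The composite shows crank A as a closed-grip look-alike of the other three: barrel, arm and grey grip. Candidates by robot y are A (313,288) at y≈143, B at 360, C at 520 and D at 592, so A is farthest right. The jack table and pins are clear: pin tops at scene (193,188) and (225,208), needle tip at scene (157,165) and side (323,116).

```bash
python3 - <<'E'
from h import *
import pickle
C=pickle.load(open("c0.pkl","rb"));S,D=C["scene"],C["side"]
for n,a,b in[("pinfar",(192.9,187.8),(328.2,149.3)),("pinnear",(225.1,207.6),(318.3,171.1)),("needle",(157.4,164.7),(323.2,115.8))]:
    x,e=tri((S,a),(D,b));print(n,x.round(1),e)
# table corners model, far-left etc.
cs=[(173.1,206.3),(210.2,182.8),(249,205.5),(210.2,230.2)]
for p in cs:print("S",onz(S,p,171).round(1))
cd=[(311.3,148.8),(349.6,153.8),(343.4,181),(296.8,176.9)]
for p in cd:print("D",onz(D,p,171).round(1))
# crank A: barrel top face / handle
q=lambda u,v:(290+u/3.125,265+(v-300)/3.125)
r=lambda u,v:(205+(u-400)/3.125,250+(v-300)/3.125)
for n,a,z in[("open end top mid",q(43,353),27),("arm-end top mid",q(113,372),27),("grip out",q(150,452),14),("grip in",q(90,440),14)]:print(n,onz(S,a,z).round(1))
for n,a,z in[("open end top mid",r(730,338),27),("arm-end top mid",r(733,390),27),("grip out",r(677,442),14),("grip in",r(677,402),14)]:print(n,onz(D,a,z).round(1))
# wrist shaft crop? plate bar
s=read_state();print(s["time"])
E
```

```text
pinfar [ 655.3 -233.5  186.6] [6.2, 6.2]
pinnear [ 627.2 -103.3  188.9] [1.3, 1.3]
needle [ 714.4 -313.3  252. ] [3.4, 3.4]
S [ 728.7 -222.4  171. ]
S [ 594.4 -254.   171. ]
S [561.2 -92.2 171. ]
S [695.  -69.3 171. ]
D [ 715.  -221.1  171. ]
D [ 585.9 -251.3  171. ]
D [ 543.5 -111.2  171. ]
D [685.4 -65.5 171. ]
open end top mid [537.7 122.   27. ]
arm-end top mid [503.6 177.   27. ]
grip out [527.6 255.5  14. ]
grip in [558.8 214.5  14. ]
open end top mid [540.7 124.1  27. ]
arm-end top mid [507.6 180.9  27. ]
grip out [530.6 250.   14. ]
grip in [553.8 208.3  14. ]
0.25
```

drive_tool:
  series:
    - [[0.31,-0.21,-0.15],0]
    - [[0.62,-0.42,-0.3],0]
    - [[0.92,-0.63,-0.4],0]
  claw: 1

```text
time: 0.5
position: [293.2, -516.3, 246.3]
orientation: [0.984, 0.178, 0.0, 0.0]
ft_force: [1.0, -0.2, 0.0]
opening: 93.9
grasp_force: 0.0
```

drive_tool:
  series:
    - [[0.31,-0.21,-0.1],0]
    - [[0.62,-0.42,-0.2],0]
    - [[0.92,-0.63,-0.3],0]

```text
time: 0.75
position: [357.4, -424.0, 275.9]
orientation: [0.984, 0.179, 0.0, -0.0]
ft_force: [0.4, -1.2, -0.1]
opening: 94.1
grasp_force: 0.0
```

drive_tool:
  series:
    - [[0.31,-0.21,0],0]
    - [[0.62,-0.42,0],0]
    - [[0.92,-0.63,0],0]

```text
time: 1.0
position: [421.5, -332.7, 275.8]
orientation: [0.984, 0.179, 0.0, 0.0]
ft_force: [1.6, -0.0, 0.3]
opening: 93.9
grasp_force: 0.0
```

drive_tool:
  series:
    - [[0.31,-0.21,0],0]
    - [[0.62,-0.42,0],0]
    - [[0.92,-0.63,0],0]

```text
time: 1.25
position: [485.3, -241.2, 275.6]
orientation: [0.984, 0.179, 0.0, 0.0]
ft_force: [-0.7, -1.8, 0.0]
opening: 93.9
grasp_force: 0.0
```

drive_tool:
  series:
    - [[0.31,-0.21,0],0]
    - [[0.62,-0.42,0],0]
    - [[0.92,-0.63,0],0]

```text
time: 1.5
position: [549.3, -149.8, 275.5]
orientation: [0.984, 0.179, 0.0, 0.0]
ft_force: [0.5, 0.1, 0.9]
opening: 93.8
grasp_force: 0.0
```

drive_tool:
  series:
    - [[0.31,-0.21,0],0]
    - [[0.62,-0.42,0],0]
    - [[0.92,-0.63,0],0]
    - [[0.92,-0.63,0],0]
    - [[0.92,-0.63,0],0]

```text
time: 1.92
position: [612.8, -58.7, 275.0]
orientation: [0.984, 0.18, -0.0, -0.0]
ft_force: [-0.7, -1.3, -0.4]
opening: 94.0
grasp_force: 0.0
```

```bash
python3 - <<'E'
from h import *
import pickle
c=cam("wrist");pickle.dump(c,open("w1.pkl","wb"));print(read_state()["position"],read_state()["joint_vel"].round(3),read_state()["time"])
cv2.imwrite("pics/w1.png",c["image"][:,:,::-1])
E
```

```text
[612.35310772 -59.87116739 275.1022761 ] [-0.032 -0.015  0.01  -0.     0.001  0.001] 1.9667
```

View pics/w1.png

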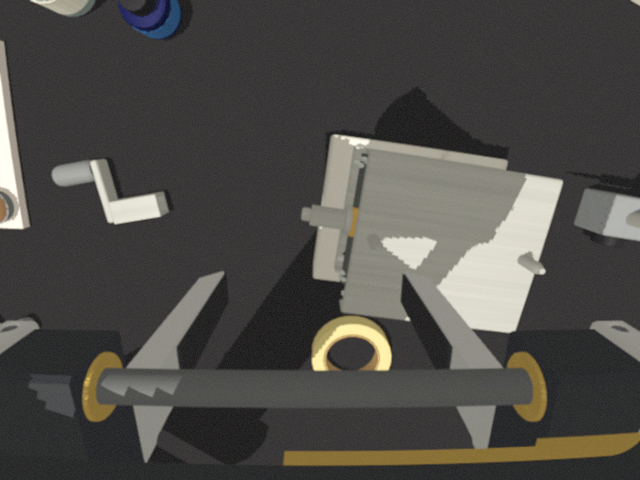

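The wrist view shows the table corners at (368,150), (562,180), (517,332) and (341,313). The far pin's base is at (522,258) and the screw at (303..350,216). Crank A lies at left, with its barrel at (138,208) and grip at (72,174).

```bash
python3 - <<'E'
from h import *
import pickle
c=pickle.load(open("w1.pkl","rb"));C=pickle.load(open("c0.pkl","rb"))
P=np.array([(368,150),(562,180),(517,332),(341,313)]);X=np.array([onz(c,p,171) for p in P]);print(X.round(1).tolist())
print("ctr",X.mean(0).round(1),[np.linalg.norm(X[i]-X[i-1]).round(1) for i in range(4)])
d=(X[1]+X[2]-X[0]-X[3]);print("yaw",np.degrees(np.arctan2(d[1],d[0])))
d=(X[0]+X[1]-X[2]-X[3]);print("yaw-90",np.degrees(np.arctan2(d[1],d[0]))-90)
print("pinfar base",onz(c,(522,258),171).round(1),"shaft tip",onz(c,(302,214),110).round(1))
print("barrel open end top mid, arm-end",onz(c,(166,203),27).round(1),onz(c,(113,217),27).round(1),"grip",onz(c,(72,174),27).round(1))
f=lambda I,x,y,w,h:cv2.resize(I[y:y+h,x:x+w],(400,600*h//h//2 if 0 else 300),interpolation=cv2.INTER_CUBIC)
a=f(c["image"],290,180,100,75);b=f(C["side"]["image"],290,170,60,45);e=f(C["scene"]["image"],210,210,60,45);g=f(c["image"],360,210,100,75)
cv2.imwrite("pics/m2.png",np.vstack([np.hstack([a,b]),np.hstack([e,g])])[:,:,::-1])
E
```

```text
[[691.7, -73.1, 171.0], [727.4, -228.0, 171.0], [594.3, -261.7, 171.0], [556.6, -105.4, 171.0]]
ctr [ 642.5 -167.   171. ] [np.float64(138.9), np.float64(158.9), np.float64(137.3), np.float64(160.8)]
yaw -76.7176523939412
yaw-90 -76.17257657958558
pinfar base [ 657.6 -229.7  171. ] shaft tip [613.8 -46.  110. ]
barrel open end top mid, arm-end [550.6 109.1  27. ] [510.2 167.2  27. ] grip [544.4 227.   27. ]
```

View pics/m2.png

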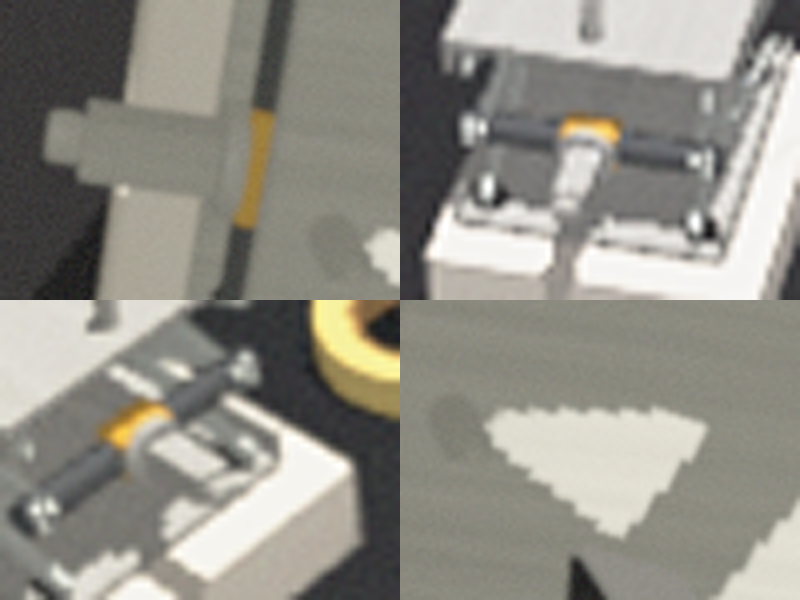

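```bash
python3 - <<'E'
from h import *
import pickle
c=pickle.load(open("w1.pkl","rb"));C=pickle.load(open("c0.pkl","rb"))
d=np.array([np.cos(np.radians(-76.5)),np.sin(np.radians(-76.5)),0]);n=np.array([-d[1],d[0],0])  # n: +y of jack
tip=np.array([613.5,-45.2,110])
t=np.arange(-18,18.1,.75)
def prof(c,s0,s1,nrm,label):
    acc=[]
    g=cv2.GaussianBlur(c["image"],(0,0),.3).astype(np.float32).mean(2)
    for s in np.arange(s0,s1,1.):
        p=proj(c,tip+s*d+t[:,None]*nrm).astype(np.float32)
        acc.append(cv2.remap(g,p[None,:,0],p[None,:,1],cv2.INTER_LINEAR)[0])
    print(label,[f"{a:.1f}:{b:.0f}" for a,b in zip(t,np.mean(acc,0))])
prof(c,2,7,n,"W nose");prof(c,13,22,n,"W sq a");prof(c,23,33,n,"W sq b")
for k in("scene","side"):
    W=C[k]["world_from_camera"];v=W[:3,3]-tip;v/=np.linalg.norm(v);m=np.cross(v,d);m/=np.linalg.norm(m)
    ang=np.degrees(np.arctan2(v@n,v[2]));print(k,"view angle from up toward +n",ang.round(1),"m",m.round(2), "m.n",(m@n).round(2))
    prof(C[k],2,7,m,k+" nose");prof(C[k],14,30,m,k+" sq")
v=c["world_from_camera"][:3,3]-tip-20*d;print("W ang",np.degrees(np.arctan2(v@n,v[2])))
E
```

```text
W nose ['-18.0:56', '-17.2:56', '-16.5:56', '-15.8:58', '-15.0:58', '-14.2:56', '-13.5:55', '-12.8:56', '-12.0:55', '-11.2:56', '-10.5:56', '-9.8:55', '-9.0:55', '-8.2:56', '-7.5:59', '-6.8:69', '-6.0:89', '-5.2:112', '-4.5:125', '-3.8:130', '-3.0:132', '-2.2:134', '-1.5:135', '-0.8:136', '0.0:138', '0.8:139', '1.5:140', '2.2:139', '3.0:137', '3.8:135', '4.5:134', '5.2:133', '6.0:128', '6.8:117', '7.5:95', '8.2:72', '9.0:61', '9.8:57', '10.5:56', '11.2:57', '12.0:57', '12.8:56', '13.5:55', '14.2:56', '15.0:57', '15.8:58', '16.5:56', '17.2:56', '18.0:56']
W sq a ['-18.0:91', '-17.2:93', '-16.5:94', '-15.8:95', '-15.0:95', '-14.2:97', '-13.5:97', '-12.8:99', '-12.0:106', '-11.2:113', '-10.5:122', '-9.8:128', '-9.0:131', '-8.2:130', '-7.5:131', '-6.8:132', '-6.0:132', '-5.2:133', '-4.5:133', '-3.8:133', '-3.0:133', '-2.2:132', '-1.5:132', '-0.8:132', '0.0:132', '0.8:131', '1.5:131', '2.2:131', '3.0:131', '3.8:131', '4.5:130', '5.2:128', '6.0:125', '6.8:124', '7.5:125', '8.2:125', '9.0:124', '9.8:122', '10.5:118', '11.2:113', '12.0:107', '12.8:104', '13.5:103', '14.2:104', '15.0:104', '1
[... 2482 characters left out ...]
3.5:115', '14.2:116', '15.0:117', '15.8:118', '16.5:118', '17.2:118', '18.0:118']
side sq ['-18.0:120', '-17.2:120', '-16.5:120', '-15.8:119', '-15.0:119', '-14.2:120', '-13.5:120', '-12.8:120', '-12.0:120', '-11.2:119', '-10.5:118', '-9.8:118', '-9.0:119', '-8.2:124', '-7.5:133', '-6.8:145', '-6.0:160', '-5.2:174', '-4.5:186', '-3.8:195', '-3.0:202', '-2.2:206', '-1.5:209', '-0.8:211', '0.0:211', '0.8:212', '1.5:212', '2.2:212', '3.0:214', '3.8:217', '4.5:219', '5.2:221', '6.0:220', '6.8:216', '7.5:210', '8.2:201', '9.0:188', '9.8:175', '10.5:161', '11.2:147', '12.0:135', '12.8:127', '13.5:122', '14.2:120', '15.0:119', '15.8:120', '16.5:120', '17.2:121', '18.0:121']
W ang 12.222243218217983
```

The screw square seen from above (profile: faces 15.2 and 5.3 mm) reads about +7° (clockwise). The jack centre is about (642.5,-167), yaw -76.5°. Next I move over the plate.

drive_tool:
  series:
    - [[0.01,-0.4,0],0]
    - [[0.03,-0.8,0],0]
    - [[0.05,-1,0],0]

```text
time: 2.22
position: [580.3, 36.3, 275.5]
orientation: [0.984, 0.178, -0.0, -0.0]
ft_force: [-0.5, 0.2, 0.9]
opening: 93.9
grasp_force: 0.0
```

drive_tool:
  series:
    - [[0.01,-0.4,0],0]
    - [[0.03,-0.8,0],0]
    - [[0.05,-1,0],0]

```text
time: 2.47
position: [549.7, 132.0, 275.7]
orientation: [0.984, 0.179, 0.0, -0.0]
ft_force: [0.0, -0.4, 0.1]
opening: 93.6
grasp_force: 0.0
```

drive_tool:
  series:
    - [[0.01,-0.4,0],0]
    - [[0.03,-0.8,0],0]
    - [[0.05,-1,0],0]

```text
time: 2.72
position: [519.4, 227.4, 275.7]
orientation: [0.984, 0.179, 0.0, -0.0]
ft_force: [0.2, 0.1, -0.0]
opening: 94.2
grasp_force: 0.0
```

drive_tool:
  series:
    - [[0.01,-0.4,0],0]
    - [[0.03,-0.8,0],0]
    - [[0.05,-1,0],0]

```text
time: 2.97
position: [489.0, 322.7, 275.7]
orientation: [0.984, 0.179, 0.0, -0.0]
ft_force: [-0.1, 0.3, 0.6]
opening: 93.8
grasp_force: 0.0
```

drive_tool:
  series:
    - [[0,-0.3,0],0]
    - [[0,-0.44,0],0]
    - [[0,-0.44,0],0]
    - [[0,-0.44,0],0]

```text
time: 3.3
position: [475.2, 361.4, 275.4]
orientation: [0.984, 0.179, -0.0, 0.0]
ft_force: [-0.3, -0.0, 0.3]
opening: 94.1
grasp_force: 0.0
```

```bash
python3 - <<'E'
from h import *
import pickle
c=cam("wrist");pickle.dump(c,open("w2.pkl","wb"));print(read_state()["position"],read_state()["joint_vel"].round(3),read_state()["time"])
cv2.imwrite("pics/w2.png",c["image"][:,:,::-1])
E
```

```text
[475.4353143  360.95385714 275.40876437] [-0.013 -0.002  0.001  0.003 -0.     0.002] 3.35
```

View pics/w2.png

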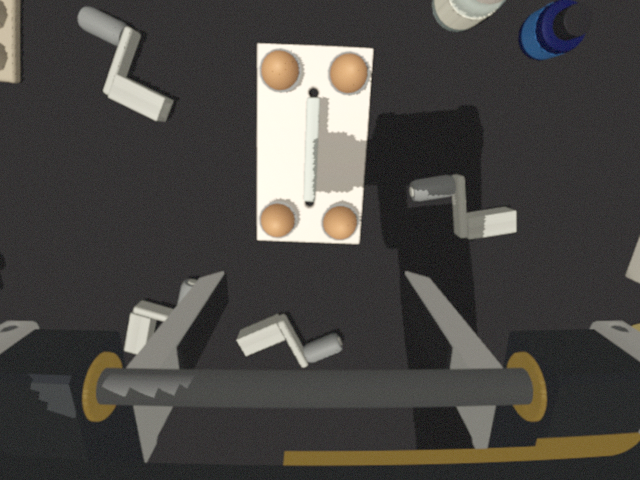

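The wrist view shows the plate corners at (258,43), (373,47), (360,243) and (257,240), and the bar from (314,97) to (309,204). Crank A's barrel runs from (463,225) to (516,222), with its grip at (411..455,187).

```bash
python3 - <<'E'
from h import *
import pickle
c=pickle.load(open("w2.pkl","rb"))
P=np.array([(258,43),(373,47),(360,243),(257,240)]);X=np.array([onz(c,p,12) for p in P])
print("ctr",X.mean(0).round(1),[np.linalg.norm(X[i]-X[i-1]).round(1) for i in range(4)])
d=X[0]+X[1]-X[2]-X[3];print(np.degrees(np.arctan2(d[1],d[0])))
a,b=onz(c,(314,97),58),onz(c,(309,204),58);print("bar",a.round(1),b.round(1),(a+b)/2,np.linalg.norm(a-b),np.degrees(np.arctan2(*(a-b)[1::-1])))
e=[onz(c,p,40) for p in((280,69),(348,73),(277,219),(340,222))];print("eggs",np.mean(e,0).round(1))
o,m=onz(c,(516,217),27),onz(c,(464,225),27);d=(o-m)/np.linalg.norm(o-m);n=np.array([-d[1],d[0],0])
print("crank",o.round(1),m.round(1),np.linalg.norm(o-m),"yaw",np.degrees(np.arctan2(d[1],d[0])),"ctr",(o-30*d).round(1),"grip pred",(o-97*d+55*n).round(1),"obs",onz(c,(432,187),20).round(1),onz(c,(411,190),14),onz(c,(455,184),14))
s=read_state();M=R.from_quat(s["orientation"]).as_matrix();print("tool delta to bar",(M.T@((a+b)/2-s["position"])).round(1),np.degrees(np.arctan2(M[1,0],M[0,0])))
E
```

```text
ctr [534.2 385.9  12. ] [np.float64(230.6), np.float64(129.5), np.float64(230.4), np.float64(131.9)]
18.475258131703864
bar [586.1 402.7  58. ] [478.7 368.2  58. ] [532.41154205 385.49464776  58.        ] 112.73696167707118 17.817866135019976
eggs [534.8 386.8  40. ]
crank [548.8 122.2  27. ] [516.4 179.   27. ] 65.4105718497525 yaw -60.30766615722229 ctr [533.9 148.2  27. ] grip pred [548.5 233.7  27. ] obs [544.4 234.1  20. ] [531.67223322 254.73835761  14.        ] [557.94311191 206.77474728  14.        ]
tool delta to bar [ 62.   -3.1 217.4] 20.539461896452924
```

drive_tool:
  series:
    - [[0.3,-0.01,0.2],0.05]
    - [[0.63,-0.03,0.4],0.05]
    - [[0.63,-0.03,0.7],0.05]
    - [[0.63,-0.03,1],0.05]
  claw: 0.6

```text
time: 3.68
position: [535.4, 385.7, 174.6]
orientation: [0.987, 0.158, 0.001, 0.0]
ft_force: [-0.1, 0.2, -0.6]
opening: 70.6
grasp_force: 0.0
```

drive_tool:
  series:
    - [[0,0,0.3],0]
    - [[0,0,0.6],0]
    - [[0,0,0.9],0]
    - [[0,0,1],0]

```text
time: 4.02
position: [530.8, 383.9, 70.2]
orientation: [0.987, 0.158, -0.004, 0.001]
ft_force: [-0.5, -0.7, -0.5]
opening: 56.4
grasp_force: 0.0
```

drive_tool:
  series:
    - [[0,0,0.2],0]
    - [[0,0,0.36],0]
    - [[0,0,0.42],0]
    - [[0,0,0.42],0]

```text
time: 4.35
position: [532.6, 386.0, 32.6]
orientation: [0.987, 0.159, -0.001, 0.0]
ft_force: [0.4, 0.0, 0.1]
opening: 56.3
grasp_force: 0.0
```

drive_tool:
  series:
    - [[0,0,0],0]
    - [[0,0,0],0]
    - [[0,0,0],0]
    - [[0,0,0],0]
    - [[0,0,0],0]
    - [[0,0,0],0]
  claw: 0

```text
time: 4.85
position: [532.9, 387.5, 33.9]
orientation: [0.987, 0.16, 0.0, -0.0]
ft_force: [-0.7, -0.4, 0.7]
opening: 20.0
grasp_force: 0.0
```

drive_tool:
  series:
    - [[0,0,0],0]
    - [[0,0,0],0]
    - [[0,0,0],0]
    - [[0,0,-0.03],0]
    - [[0,0,-0.1],0]
    - [[0,0,-0.2],0]
    - [[0,0,-0.35],0]
    - [[0,0,-0.5],0]

```text
time: 5.52
position: [532.2, 387.3, 84.2]
orientation: [0.987, 0.16, -0.001, 0.0]
ft_force: [1.0, 0.4, -6.4]
opening: 13.6
grasp_force: 30.0
```

drive_tool:
  series:
    - [[0,0,-0.15],0]
    - [[0,0,-0.3],0]
    - [[0,0,-0.45],0]
    - [[0,0,-0.6],-0.1]
    - [[0,0,-0.75],-0.2]
    - [[0,0,-0.9],-0.32]
    - [[0,0,-1],-0.44]
    - [[0,0,-1],-0.56]

```text
time: 6.18
position: [534.4, 388.2, 188.3]
orientation: [0.928, 0.373, 0.003, -0.0]
ft_force: [0.7, 1.3, -6.4]
opening: 13.6
grasp_force: 30.0
```

drive_tool:
  series:
    - [[0,0,-0.1],-0.13]
    - [[0,0,-0.25],-0.26]
    - [[0,0,-0.4],-0.39]
    - [[0,0,-0.55],-0.52]
    - [[0,0,-0.68],-0.65]
    - [[0,0,-0.74],-0.76]

```text
time: 6.68
position: [533.4, 387.7, 261.3]
orientation: [0.777, 0.63, 0.002, 0.0]
ft_force: [1.0, 0.4, -6.5]
opening: 13.9
grasp_force: 30.0
```

drive_tool:
  series:
    - [[0,0,0],-0.13]
    - [[0,0,0],-0.26]
    - [[0,0,0],-0.39]
    - [[0,0,0],-0.5]
    - [[0,0,0],-0.57]
    - [[0,0,0],-0.57]

```text
time: 7.18
position: [532.6, 387.3, 258.5]
orientation: [0.619, 0.785, 0.0, 0.0]
ft_force: [-0.0, -0.4, -6.5]
opening: 13.5
grasp_force: 30.0
```

drive_tool:
  series:
    - [[-0.12,0,0],0]
    - [[-0.36,-0.01,0],0]
    - [[-0.66,-0.02,0],0]
    - [[-0.98,-0.04,0],0]

```text
time: 7.52
position: [551.6, 289.8, 257.9]
orientation: [0.62, 0.785, 0.0, 0.0]
ft_force: [1.2, 0.1, -6.9]
opening: 13.4
grasp_force: 30.0
```

drive_tool:
  series:
    - [[-0.32,-0.01,0],0]
    - [[-0.65,-0.02,0],0]
    - [[-0.98,-0.04,0],0]

```text
time: 7.77
position: [570.5, 192.5, 258.1]
orientation: [0.62, 0.784, 0.0, 0.0]
ft_force: [1.1, 0.1, -7.3]
opening: 14.0
grasp_force: 30.0
```

drive_tool:
  series:
    - [[-0.32,-0.01,0],0]
    - [[-0.65,-0.02,0],0]
    - [[-0.98,-0.04,0],0]

```text
time: 8.02
position: [589.2, 96.2, 258.1]
orientation: [0.62, 0.784, 0.0, 0.0]
ft_force: [1.5, -0.0, -6.8]
opening: 13.9
grasp_force: 30.0
```

drive_tool:
  series:
    - [[-0.32,-0.01,0],0]
    - [[-0.65,-0.02,0],0]
    - [[-0.98,-0.04,0],0]

```text
time: 8.27
position: [607.9, -0.1, 258.1]
orientation: [0.62, 0.784, -0.0, 0.0]
ft_force: [1.5, 0.0, -6.4]
opening: 13.7
grasp_force: 30.0
```

drive_tool:
  series:
    - [[-0.28,-0.01,0],0]
    - [[-0.54,-0.02,0],0]
    - [[-0.76,-0.03,0],0]
    - [[-0.88,-0.04,0],0]
    - [[-0.96,-0.04,0],0]

```text
time: 8.68
position: [626.2, -93.9, 257.8]
orientation: [0.621, 0.784, -0.0, 0.0]
ft_force: [-0.3, -0.0, -7.1]
opening: 13.7
grasp_force: 30.0
```

drive_tool:
  series:
    - [[-0.15,0,0],0]
    - [[-0.35,-0.01,0],0]
    - [[-0.55,-0.02,0],0]
    - [[-0.7,-0.03,0],0]
    - [[-0.76,-0.03,0],0]
    - [[-0.76,-0.03,0],0]
    - [[-0.76,-0.03,0],0]

```text
time: 9.27
position: [641.1, -165.9, 257.3]
orientation: [0.62, 0.785, 0.0, -0.001]
ft_force: [1.1, -0.5, -7.5]
opening: 13.2
grasp_force: 30.0
```

```bash
python3 - <<'E'
from h import *
import pickle
s=read_state();print(s["position"],s["joint_vel"].round(3),s["time"],s["ft_force"],s["moment"])
C={n:cam(n) for n in("scene","side")};pickle.dump(C,open("c1.pkl","wb"))
f=lambda I,x,y,w:cv2.resize(I[y:y+w*3//4,x:x+w],(400,300),interpolation=cv2.INTER_CUBIC)
cv2.imwrite("pics/m3.png",np.hstack([f(C["scene"]["image"],110,110,180),f(C["side"]["image"],250,75,160)])[:,:,::-1])
E
```

```text
[ 641.14038158 -165.92094594  257.27599422] [ 0.015 -0.01   0.009 -0.001 -0.002  0.   ] 9.2667 [ 1.09820606 -0.46288881 -7.45717466] [-0.01786244 -0.0745292  -0.01501008]
```

View pics/m3.png

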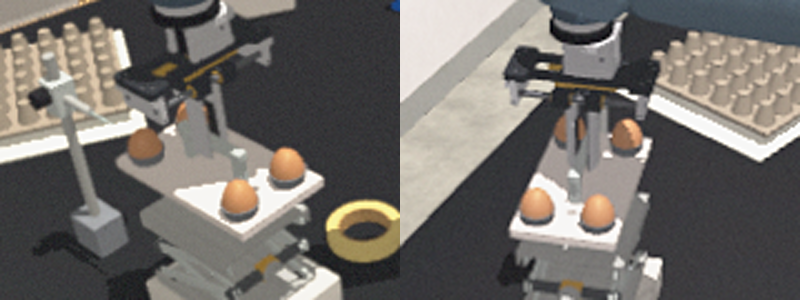

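The plate is held level above the jack, with the needle stand clear to the left. Scene pixel for the plate centre is about (220,175).

drive_tool:
  series:
    - [[0,0.01,0.06],0]
    - [[0,0.01,0.12],0]
    - [[0,0.01,0.18],0]
    - [[0,0.01,0.22],0]
    - [[0,0.01,0.25],0]
    - [[0,0.01,0.27],0]
    - [[0,0.01,0.29],0]
    - [[0,0.01,0.29],0]

```text
time: 10.03
position: [642.0, -166.3, 228.0]
orientation: [0.62, 0.785, -0.0, -0.0]
ft_force: [0.0, 0.2, -6.9]
opening: 13.6
grasp_force: 30.0
```

```bash
python3 -c "
from rig import *
s=read_state();print(s['position'],s['ft_force'].round(2),s['moment'].round(3))"
```

```text
[ 642.04744401 -166.31967682  228.02569756] [ 0.02  0.15 -6.89] [-0.099 -0.059  0.012]
```

Underside at about 195 mm, so the pin tips should be in the holes, and there is no contact force. Continuing gently.

drive_tool:
  series:
    - [[0,0,0.02],0]
    - [[0,0,0.04],0]
    - [[0,0,0.06],0]
    - [[0,0,0.08],0]
    - [[0,0,0.08],0]
    - [[0,0,0.08],0]

```text
time: 10.53
position: [642.2, -166.6, 220.2]
orientation: [0.62, 0.785, -0.0, 0.0]
ft_force: [0.7, -1.6, -8.1]
opening: 13.5
grasp_force: 30.0
```

```bash
python3 -c "
from rig import *
s=read_state();print(s['position'],s['ft_force'].round(2),s['moment'].round(3))"
```

```text
[ 642.18881189 -166.62005862  220.22779101] [ 0.74 -1.62 -8.07] [-0.408 -0.217 -0.072]
```

drive_tool:
  series:
    - [[-0.006,0,0.01],0]
    - [[-0.008,0,0.03],0]
    - [[-0.008,0,0.05],0]
    - [[-0.008,0,0.05],0]

```text
time: 10.87
position: [642.2, -167.0, 214.8]
orientation: [0.62, 0.785, 0.0, -0.0]
ft_force: [0.1, -0.1, -6.9]
opening: 13.7
grasp_force: 30.0
```

```bash
python3 -c "
from rig import *
s=read_state();print(s['position'],s['ft_force'].round(2),s['moment'].round(3))"
```

```text
[ 642.23823558 -167.01191733  214.82453956] [ 0.12 -0.08 -6.87] [-0.128 -0.231 -0.028]
```

drive_tool:
  series:
    - [[0,0,0.02],0]
    - [[0,0,0.04],0]
    - [[0,0,0.06],0]
    - [[0,0,0.075],0]
    - [[0,0,0.085],0]
    - [[0,0,0.09],0]
    - [[0,0,0.09],0]

```text
time: 11.45
position: [642.3, -167.0, 206.2]
orientation: [0.62, 0.785, 0.0, -0.0]
ft_force: [0.8, -1.1, -7.1]
opening: 13.6
grasp_force: 30.0
```

drive_tool:
  series:
    - [[0,0,0.005],0]
    - [[0,0,0.01],0]
    - [[0,0,0.01],0]

```text
time: 11.7
position: [642.3, -167.1, 205.4]
orientation: [0.62, 0.785, 0.0, -0.0]
ft_force: [0.5, -0.8, -6.4]
opening: 13.7
grasp_force: 30.0
```

```bash
python3 -c "
from rig import *
s=read_state();print(s['position'],s['ft_force'].round(2),s['moment'].round(3))"
```

```text
[ 642.31777356 -167.07801496  205.36135092] [ 0.47 -0.77 -6.42] [-0.052 -0.084 -0.028]
```

drive_tool:
  series:
    - [[0,0,0.005],0]
    - [[0,0,0.01],0]
    - [[0,0,0.01],0]

```text
time: 11.95
position: [642.4, -167.2, 204.9]
orientation: [0.62, 0.785, 0.0, 0.0]
ft_force: [-0.3, 0.4, -5.1]
opening: 13.8
grasp_force: 30.0
```

drive_tool:
  series:
    - [[0,0,0.005],0]
    - [[0,0,0.01],0]
    - [[0,0,0.01],0]

```text
time: 12.2
position: [642.5, -167.2, 204.8]
orientation: [0.62, 0.785, 0.0, 0.0]
ft_force: [-3.8, 0.9, 1.0]
opening: 13.7
grasp_force: 30.0
```

drive_tool:
  series:
    - [[0,0,0],0]
    - [[0,0,0],0]
    - [[0,0,0],0]
    - [[0,0,-0.03],0]
    - [[0,0,-0.1],0]
    - [[0,0,-0.3],0]
    - [[0,0,-0.6],0]
    - [[0,0,-0.95],0]
  claw: 0.4

```text
time: 12.87
position: [641.6, -166.8, 298.1]
orientation: [0.62, 0.785, -0.0, -0.002]
ft_force: [1.1, -0.6, 0.4]
opening: 37.6
grasp_force: 0.0
```

drive_tool:
  series:
    - [[0.3,-0.01,0],-0.1]
    - [[0.6,-0.02,0],-0.2]
    - [[0.99,-0.02,0],-0.37]

```text
time: 13.12
position: [617.8, -71.8, 300.2]
orientation: [0.502, 0.865, 0.0, 0.002]
ft_force: [0.8, -0.4, -0.9]
opening: 37.5
grasp_force: 0.0
```

```bash
python3 - <<'E'
from h import *
s=read_state();M=R.from_quat(s["orientation"]).as_matrix()
print(s["position"],s["opening"],np.degrees(np.arctan2(M[1,0],M[0,0])),(M.T@(np.array([558,155,200])-s["position"])).round(1))
E
```

```text
[617.78593018 -71.83711493 300.19359518] 37.4902932332739 119.68796947519444 [226.9  60.2  99.8]
```

drive_tool:
  series:
    - [[0.38,0.1,0],0]
    - [[0.75,0.2,0.1],0]
    - [[1,0.27,0.2],0]

```text
time: 13.37
position: [591.4, 31.7, 280.2]
orientation: [0.503, 0.865, 0.001, 0.001]
ft_force: [-0.8, 0.7, 0.2]
opening: 37.8
grasp_force: 0.0
```

drive_tool:
  series:
    - [[0.38,0.1,0.1],0]
    - [[0.75,0.2,0.3],0]
    - [[1,0.27,0.5],0]

```text
time: 13.62
position: [565.8, 131.8, 230.0]
orientation: [0.503, 0.864, 0.001, 0.002]
ft_force: [-0.2, -0.2, 0.1]
opening: 37.5
grasp_force: 0.0
```

drive_tool:
  series:
    - [[0.2,0.05,0.15],0]
    - [[0.27,0.06,0.3],0]
    - [[0.27,0.06,0.3],0]
    - [[0.27,0.06,0.3],0]
    - [[0.27,0.06,0.3],0]

```text
time: 14.03
position: [558.7, 155.2, 200.1]
orientation: [0.503, 0.864, 0.001, 0.001]
ft_force: [0.1, -0.6, 0.2]
opening: 37.8
grasp_force: 0.0
```

```bash
python3 - <<'E'
from h import *
import pickle
c=cam("wrist");pickle.dump(c,open("w3.pkl","wb"));print(read_state()["position"],read_state()["joint_vel"].round(3),read_state()["time"])
S=cam("scene");D=cam("side");pickle.dump((S,D),open("c2.pkl","wb"))
f=lambda I,x,y,w:cv2.resize(I[y:y+w*3//4,x:x+w],(400,300),interpolation=cv2.INTER_CUBIC)
m=np.vstack([np.hstack([f(c["image"],0,0,640),f(c["image"],200,60,320)]),np.hstack([f(S["image"],110,110,180),f(D["image"],270,75,160)])])
cv2.imwrite("pics/m4.png",m[:,:,::-1])
E
```

```text
[558.88551115 155.03815099 200.30618234] [-0.005 -0.002 -0.     0.001 -0.002  0.002] 14.0833
```

View pics/m4.png

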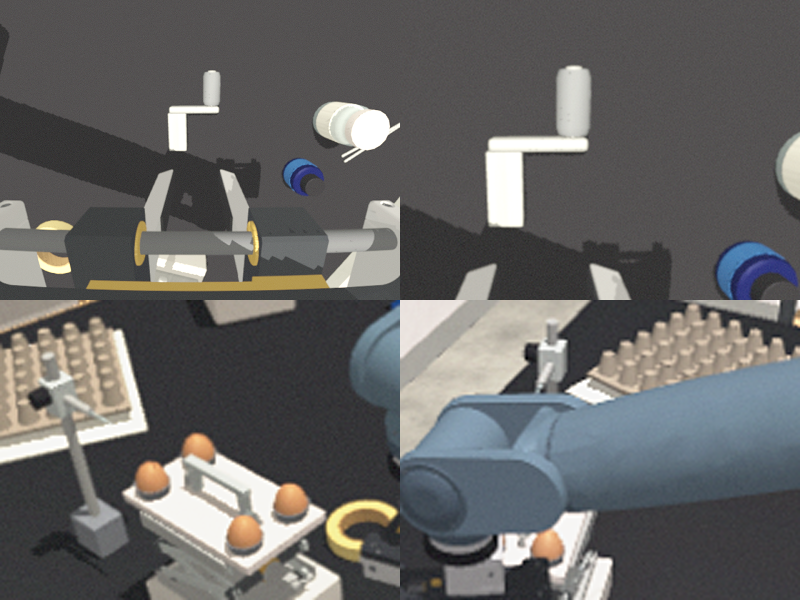

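The plate is seated flat on the table (scene crop centre about (225,500)). In the wrist view crank A is aligned with the tool: barrel top from (284,170) to (284,242), grip from (339,114) to (339,170).

```bash
python3 - <<'E'
from h import *
import pickle
c=pickle.load(open("w3.pkl","rb"))
o,m=onz(c,(283.5,241.6),27),onz(c,(285,170.4),25.5)
g0,g1=onz(c,(339,114.4),13.5),onz(c,(338.5,169.6),17)
aL,aR=onz(c,(270,171),25.5),onz(c,(350,171),25.5)
s=read_state();M=R.from_quat(s["orientation"]).as_matrix()
T=lambda p:(M.T@(p-s["position"])).round(1)
print("open",o.round(1),T(o),"armback",m.round(1),T(m),"len",np.linalg.norm(o-m))
print("grip outer",g0.round(1),T(g0),"inner",g1.round(1),T(g1))
print("arm",T(aL),T(aR),np.degrees(np.arctan2(*(T(aR)-T(aL))[[0,1]])))
E
```

```text
open [543.9 118.4  27. ] [-24.4 -31.3 173. ] armback [511.2 182.   25.5] [ 47.1 -28.5 174.4] len 71.55655884237785
grip outer [530.6 253.5  13.5] [ 99.8  23.7 186.5] inner [556.7 207.9  17. ] [ 47.2  23.9 183. ]
arm [ 46.6 -43.1 174.4] [ 46.6  34.5 174.5] 0.0
```

drive_tool:
  series:
    - [[0.3,0.12,0.1],0]
    - [[0.61,0.24,0.3],0]
    - [[0.61,0.24,0.65],0]
    - [[0.61,0.24,1],0]
  claw: 0.55

```text
time: 14.52
position: [550.1, 221.9, 99.8]
orientation: [0.503, 0.865, 0.002, 0.002]
ft_force: [0.8, 0.3, -0.6]
opening: 51.2
grasp_force: 0.0
```

drive_tool:
  series:
    - [[0,0,0.3],0]
    - [[0,0,0.6],0]
    - [[0,0,0.8],0]
    - [[0,0,0.92],0]
    - [[0,0,0.97],0]
    - [[0,0,0.97],0]

```text
time: 15.02
position: [548.8, 220.3, 1.7]
orientation: [0.503, 0.864, -0.0, -0.0]
ft_force: [0.5, -0.1, 0.3]
opening: 52.1
grasp_force: 0.0
```

drive_tool:
  series:
    - [[0,0,0],0]
    - [[0,0,0],0]
    - [[0,0,0],0]
    - [[0,0,0],0]
    - [[0,0,0],0]
    - [[0,0,0],0]
  claw: 0

```text
time: 15.52
position: [549.1, 220.8, 2.3]
orientation: [0.503, 0.864, 0.001, 0.001]
ft_force: [-0.5, -0.3, 4.3]
opening: 26.1
grasp_force: 30.0
```

drive_tool:
  series:
    - [[0,0,-0.05],0]
    - [[0,0,-0.12],0]
    - [[0,0,-0.2],0]
    - [[0,0,-0.3],0]
    - [[0,0,-0.4],0]
    - [[0,0,-0.5],0]
    - [[0,0,-0.6],0]
    - [[0,0,-0.7],0]

```text
time: 16.18
position: [548.4, 220.8, 72.4]
orientation: [0.503, 0.864, 0.0, 0.0]
ft_force: [0.7, 1.1, -2.9]
opening: 26.4
grasp_force: 30.0
```

drive_tool:
  series:
    - [[0,0,-0.15],0]
    - [[0,0,-0.35],0]
    - [[0,0,-0.6],0]
    - [[0,0,-0.8],0]
    - [[0,0,-0.9],0]
    - [[0,0,-0.9],0]

```text
time: 16.68
position: [550.2, 221.1, 164.8]
orientation: [0.503, 0.864, 0.002, 0.002]
ft_force: [1.8, 0.2, -3.2]
opening: 26.4
grasp_force: 30.0
```

```bash
python3 - <<'E'
from h import *
import pickle
s=read_state();print(s["position"],s["ft_force"].round(2),s["moment"].round(3))
K={n:cam(n) for n in("scene","side","wrist")};pickle.dump(K,open("c3.pkl","wb"))
p=np.array(s["position"])
f=lambda I,x,y,w:cv2.resize(I[max(y,0):max(y,0)+w*3//4,x:x+w],(400,300),interpolation=cv2.INTER_CUBIC)
o=[]
for n in("scene","side"):
    u=proj(K[n],p-[0,0,30])[0];o.append(f(K[n]["image"],int(u[0])-60,int(u[1])-45,120))
W=K["wrist"]["image"]
m=np.vstack([np.hstack(o),np.hstack([f(W,160,60,320),f(K["scene"]["image"],110,110,180)])])
cv2.imwrite("pics/m5.png",m[:,:,::-1])
E
```

```text
[550.22300322 221.11309601 164.80187135] [ 1.82  0.18 -3.22] [ 0.118 -0.221  0.04 ]
```

View pics/m5.png

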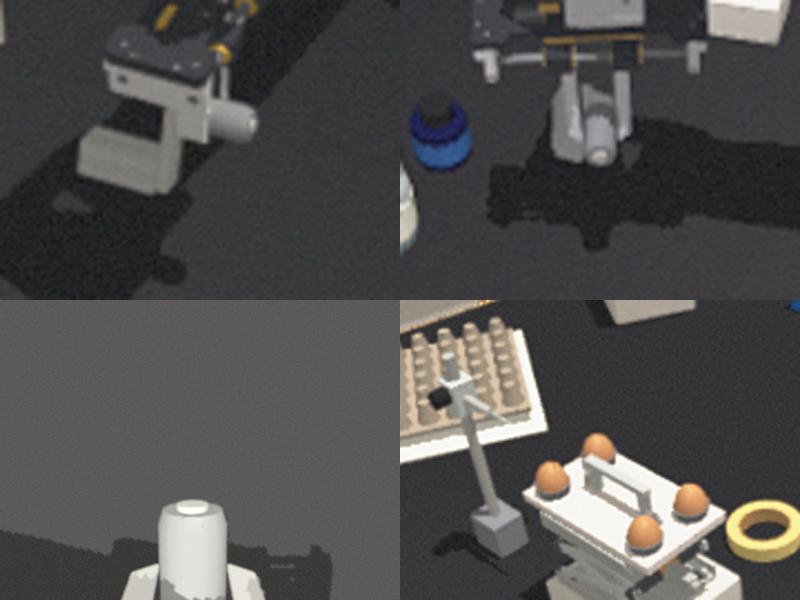

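The crank hangs cleanly from its grip. In the scene crop the barrel (90,150) is below and parallel to the grip (230,120), and the plate is still flat.

drive_tool:
  series:
    - [[-0.08,-0.02,0],0.05]
    - [[-0.2,-0.06,0],0.1]
    - [[-0.34,-0.1,0],0.16]
    - [[-0.48,-0.14,0],0.22]
    - [[-0.6,-0.18,0],0.28]
    - [[-0.7,-0.2,0],0.33]
    - [[-0.77,-0.22,0],0.36]
    - [[-0.8,-0.23,0],0.36]

```text
time: 17.5
position: [567.6, 138.4, 160.6]
orientation: [0.621, 0.784, -0.001, -0.001]
ft_force: [0.1, 0.5, -2.4]
opening: 26.5
grasp_force: 30.0
```

```bash
python3 - <<'E'
from h import *
s=read_state();M=R.from_quat(s["orientation"]).as_matrix()
print(s["position"],np.degrees(np.arctan2(M[1,0],M[0,0])),(M.T@(np.array([588.6,61,154.5])-s["position"])).round(1))
E
```

```text
[567.56583502 138.41902323 160.60092048] 103.25527699567866 [-80.2   2.7   6.1]
```

drive_tool:
  series:
    - [[-0.1,0,0.02],0]
    - [[-0.25,0.01,0.04],0]
    - [[-0.42,0.02,0.06],0]
    - [[-0.58,0.03,0.06],0]
    - [[-0.7,0.03,0.06],0]
    - [[-0.78,0.03,0.06],0]
    - [[-0.8,0.03,0.06],0]
    - [[-0.8,0.03,0.06],0]

```text
time: 18.17
position: [589.5, 62.3, 155.5]
orientation: [0.62, 0.785, 0.0, 0.0]
ft_force: [-0.2, 0.8, -3.6]
opening: 25.9
grasp_force: 30.0
```

drive_tool:
  series:
    - [[0,0,0],0]
    - [[0,0,0],0]
    - [[0,0,0],0]
    - [[0,0,0],0]
    - [[0,0,0],0]
    - [[0,0,0],0]

```text
time: 18.67
position: [589.3, 62.8, 155.5]
orientation: [0.62, 0.785, 0.0, 0.0]
ft_force: [1.0, -0.1, -3.3]
opening: 26.5
grasp_force: 30.0
```

```bash
python3 - <<'E'
from h import *
import pickle
s=read_state();M=R.from_quat(s["orientation"]).as_matrix()
print(s["position"],np.degrees(np.arctan2(M[1,0],M[0,0])),(M.T@(np.array([588.6,61,154.5])-s["position"])).round(1),s["ft_force"].round(2),s["moment"].round(3))
K={n:cam(n) for n in("scene","side")};pickle.dump(K,open("c4.pkl","wb"))
p=np.array([608,-20,120])
o=[]
for n in("scene","side"):
    u=proj(K[n],p)[0];x,y=int(u[0])-40,int(u[1])-50;print(n,x,y)
    o.append(cv2.resize(K[n]["image"][y:y+100,x:x+80],(400,500),interpolation=cv2.INTER_CUBIC))
cv2.imwrite("pics/m6.png",np.hstack(o)[:,:,::-1])
E
```

```text
[589.30914127  62.81841268 155.5082713 ] 103.39944567291938 [-1.6 -1.1  1. ] [ 1.01 -0.05 -3.28] [ 0.152 -0.069  0.001]
scene 210 190
side 272 154
```

View pics/m6.png

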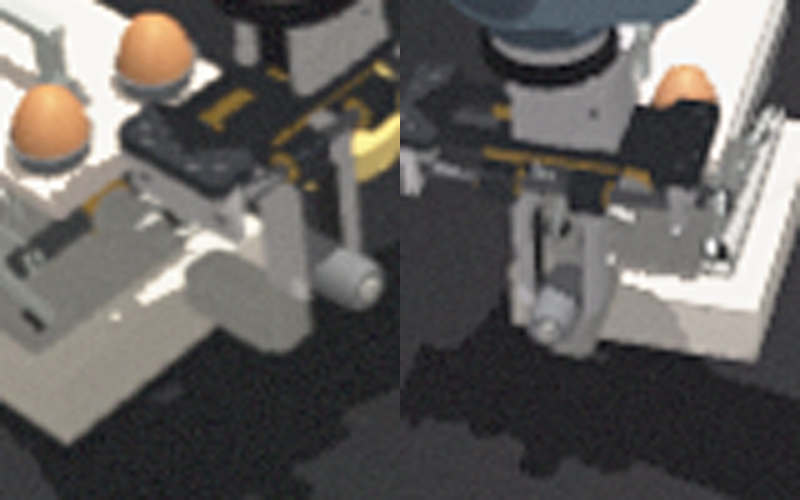

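The scene crop shows the held barrel at (250,300) with the grip at (350,275) behind it, in line with the screw and short of the slab's edge. The screw itself is hidden behind the gripper.

```bash
python3 - <<'E'
from h import *
import pickle,itertools
K=pickle.load(open("c4.pkl","rb"));s=read_state();M=R.from_quat(s["orientation"]).as_matrix();p=np.array(s["position"])
for n,(x,y) in(("scene",(210,190)),("side",(272,154))):
    im=cv2.resize(K[n]["image"][y:y+100,x:x+80],(400,500),interpolation=cv2.INTER_CUBIC)[:,:,::-1].copy()
    def box(x0,x1,y0,y1,z0,z1,col):
        v=np.array(list(itertools.product((x0,x1),(y0,y1),(z0,z1))),float)
        q=(proj(K[n],v@M.T+p)-[x,y])*5
        for i,j in itertools.combinations(range(8),2):
            if bin(i^j).count("1")==1:cv2.line(im,tuple(q[i].astype(int)),tuple(q[j].astype(int)),col,1)
    # tool coords; z down; barrel axis at tool z=+43.8
    box(-84,-24,-13.5,13.5,43.8-13.5,43.8+13.5,(0,255,0))
    box(-12,38,-13.5,13.5,-11.2-13.5,-11.2+13.5,(0,0,255))
    d=np.array([.2334,-.9724,0]);t=np.array([614,-45,110.5])
    q=((proj(K[n],[t,t+40*d])-[x,y])*5).astype(int);cv2.line(im,tuple(q[0]),tuple(q[1]),(255,255,0),2)
    globals()[n]=im
cv2.imwrite("pics/m7.png",np.hstack([scene,side]))
E
```

```text
(no output)
```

View pics/m7.png

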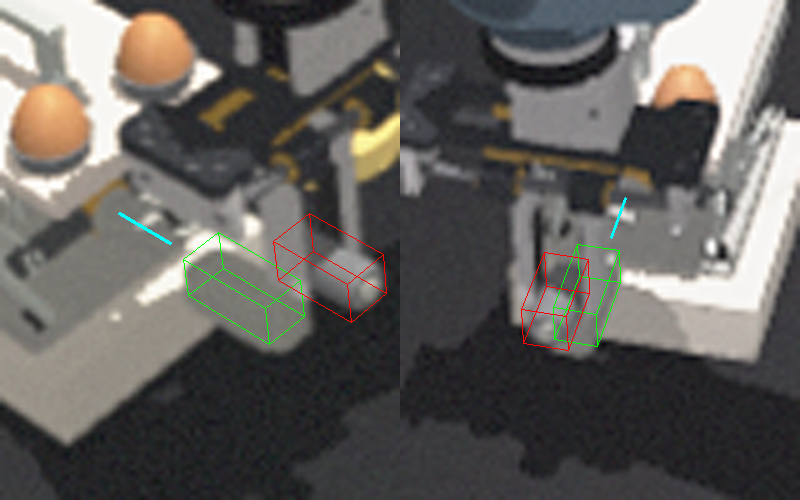

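drive_tool:
  series:
    - [[-0.04,-0.01,0],0]
    - [[-0.09,-0.01,0],0]
    - [[-0.14,-0.01,0],0]
    - [[-0.18,-0.01,0],0]
    - [[-0.21,-0.01,0],0]
    - [[-0.23,-0.01,0],0]
    - [[-0.23,-0.01,0],0]
    - [[-0.23,-0.01,0],0]

```text
time: 19.43
position: [593.6, 39.9, 155.5]
orientation: [0.62, 0.785, 0.0, -0.0]
ft_force: [0.0, 0.7, -3.7]
opening: 26.6
grasp_force: 30.0
```

drive_tool:
  series:
    - [[-0.02,0,0],0]
    - [[-0.04,0,0],0]
    - [[-0.06,0,0],0]
    - [[-0.08,0,0],0]
    - [[-0.09,0,0],0]
    - [[-0.09,0,0],0]

```text
time: 19.93
position: [595.8, 31.0, 155.5]
orientation: [0.62, 0.785, 0.0, 0.0]
ft_force: [-0.5, 1.0, -3.4]
opening: 26.2
grasp_force: 30.0
```

```bash
cat > st.py <<'E'
from h import *
s=read_state();M=R.from_quat(s["orientation"]).as_matrix();p=s["position"]
print(p.round(1),"rel tip(tool)",(M.T@(p-np.array([614,-45,110.5]))).round(1),"F tool",(M.T@s["ft_force"]).round(2),"M",(M.T@s["moment"]).round(2),s["time"])
E
python3 st.py
```

```text
[595.8  31.  155.5] rel tip(tool) [ 78.1  -0.2 -45. ] F tool [ 1.09 -0.3   3.37] M [-0.03  0.07  0.01] 19.9333
```

drive_tool:
  series:
    - [[-0.02,0,0],0]
    - [[-0.04,0,0],0]
    - [[-0.05,0,0],0]
    - [[-0.05,0,0],0]
    - [[-0.05,0,0],0]

```text
time: 20.35
position: [596.8, 27.3, 155.8]
orientation: [0.62, 0.785, 0.001, -0.001]
ft_force: [-0.5, 4.6, -0.1]
opening: 26.1
grasp_force: 30.0
```

```bash
python3 st.py
```

```text
[596.8  27.3 155.8] rel tip(tool) [ 74.4   0.  -45.1] F tool [4.61 0.58 0.09] M [-0.06  1.06  0.03] 20.35
```

drive_tool:
  series:
    - [[0.01,0,0.0],0]
    - [[0.01,-0.02,0],0]
    - [[0.01,-0.04,0],0]
    - [[0.01,-0.06,0],0]
    - [[0,-0.06,0],0]
    - [[-0.02,-0.06,0],0]
    - [[-0.04,-0.06,0],0]
    - [[-0.04,-0.06,0],0]

```text
time: 21.02
position: [591.6, 24.1, 156.6]
orientation: [0.62, 0.785, 0.003, -0.002]
ft_force: [-3.8, 13.4, 3.3]
opening: 26.1
grasp_force: 30.0
```

```bash
python3 st.py
```

```text
[591.6  24.1 156.6] rel tip(tool) [ 72.7  -5.8 -45.6] F tool [13.96 -0.6  -3.21] M [0.06 2.79 0.04] 21.0167
```

drive_tool:
  series:
    - [[0.05,0,0],0]
    - [[0.07,0,-0.01],0]
    - [[0.07,0,-0.02],0]
    - [[0.07,0,-0.02],0]

```text
time: 21.35
position: [590.4, 27.2, 157.5]
orientation: [0.62, 0.785, -0.0, 0.0]
ft_force: [-0.3, -0.3, -4.0]
opening: 26.3
grasp_force: 30.0
```

```bash
python3 st.py
```

```text
[590.4  27.2 157.5] rel tip(tool) [ 75.7  -6.2 -47.1] F tool [-0.2  -0.38  4.  ] M [-0.1   0.05 -0.01] 21.35
```

drive_tool:
  series:
    - [[-0.02,0,0],0]
    - [[-0.04,0,0],0]
    - [[-0.06,0,0],0]
    - [[-0.08,0,0],0]
    - [[-0.08,0,0],0]

```text
time: 21.77
position: [591.7, 23.0, 158.5]
orientation: [0.62, 0.784, 0.002, -0.003]
ft_force: [-4.7, 12.3, 4.9]
opening: 26.1
grasp_force: 30.0
```

```bash
python3 st.py
```

```text
[591.7  23.  158.5] rel tip(tool) [ 71.6  -6.  -47.5] F tool [13.05 -1.73 -4.76] M [ 0.21  2.53 -0.05] 21.7667
```

drive_tool:
  series:
    - [[0.04,0.02,0],0]
    - [[0.05,0.04,0],0]
    - [[0.05,0.06,0],0]
    - [[0.05,0.06,0],0]

```text
time: 22.1
position: [597.1, 26.2, 157.3]
orientation: [0.62, 0.785, 0.0, -0.0]
ft_force: [0.0, 2.3, -1.8]
opening: 26.1
grasp_force: 30.0
```

drive_tool:
  series:
    - [[0,0,-0.01],0]
    - [[0,0,-0.01],0]
    - [[0,0,-0.01],0]

```text
time: 22.35
position: [596.8, 26.0, 158.2]
orientation: [0.62, 0.785, -0.0, 0.0]
ft_force: [-0.3, 1.3, -2.9]
opening: 26.1
grasp_force: 30.0
```

```bash
python3 st.py
```

```text
[596.8  26.  158.2] rel tip(tool) [ 73.   -0.3 -47.8] F tool [1.33 0.03 2.87] M [-0.14  0.21 -0.  ] 22.35
```

drive_tool:
  series:
    - [[0,0,-0.01],0]
    - [[0,0,-0.01],0]
    - [[0,0,-0.01],0]

```text
time: 22.6
position: [597.0, 26.1, 159.6]
orientation: [0.62, 0.785, -0.0, 0.0]
ft_force: [-0.2, 0.9, -3.8]
opening: 26.2
grasp_force: 30.0
```

```bash
python3 st.py
```

```text
[597.   26.1 159.6] rel tip(tool) [ 73.1  -0.1 -49.1] F tool [ 0.93 -0.04  3.8 ] M [-0.14  0.05  0.  ] 22.6
```

drive_tool:
  series:
    - [[0,0,-0.01],0]
    - [[0,0,-0.01],0]
    - [[0,0,-0.01],0]

```text
time: 22.85
position: [596.9, 26.3, 160.5]
orientation: [0.62, 0.785, -0.0, 0.0]
ft_force: [0.3, -0.2, -3.0]
opening: 25.7
grasp_force: 30.0
```

```bash
python3 st.py
```

```text
[596.9  26.3 160.5] rel tip(tool) [ 73.3  -0.2 -50. ] F tool [-0.27  0.27  2.98] M [-0.11  0.03 -0.09] 22.85
```

drive_tool:
  series:
    - [[0,0,-0.01],0]
    - [[0,0,-0.02],0]
    - [[0,0,-0.02],0]

```text
time: 23.1
position: [596.8, 26.3, 162.4]
orientation: [0.62, 0.785, -0.0, -0.0]
ft_force: [-0.9, -0.1, -6.0]
opening: 25.9
grasp_force: 30.0
```

```bash
python3 st.py
```

```text
[596.8  26.3 162.4] rel tip(tool) [ 73.3  -0.3 -51.9] F tool [ 0.1  -0.86  5.99] M [-0.03  0.03  0.02] 23.1
```

drive_tool:
  series:
    - [[0,0,-0.01],0]
    - [[0,0,-0.02],0]
    - [[0,0,-0.02],0]

```text
time: 23.35
position: [596.9, 26.3, 164.6]
orientation: [0.62, 0.785, 0.0, 0.0]
ft_force: [0.9, -0.4, -4.8]
opening: 26.3
grasp_force: 30.0
```

```bash
python3 st.py
```

```text
[596.9  26.3 164.6] rel tip(tool) [ 73.3  -0.1 -54.1] F tool [-0.62  0.81  4.76] M [-0.01  0.01  0.02] 23.35
```

I've now viewed 11 pictures, one over the limit of 10, so I'll view no more and work from numbers only. The pushing may have pitched the crank in the grip. I'll back off and press the barrel flat on the bench to square it up.

drive_tool:
  series:
    - [[0.02,0,0.015],0]
    - [[0.12,0,0.02],0]
    - [[0.28,0,0.02],0]
    - [[0.4,0,0.2],0]
    - [[0.45,0,0.45],0]
    - [[0.45,0,0.7],0]
    - [[0.45,0,0.92],0]
    - [[0.45,0,0.98],0]

```text
time: 24.02
position: [583.6, 71.4, 62.8]
orientation: [0.62, 0.785, -0.002, -0.003]
ft_force: [0.0, 1.4, -1.1]
opening: 26.1
grasp_force: 30.0
```

drive_tool:
  series:
    - [[0,0,0.02],0]
    - [[0,0,0.04],0]
    - [[0,0,0.06],0]
    - [[0,0,0.06],0]

```text
time: 24.35
position: [587.7, 70.2, 62.1]
orientation: [0.62, 0.785, 0.001, 0.001]
ft_force: [-1.0, 0.9, -0.6]
opening: 26.6
grasp_force: 30.0
```

```bash
python3 st.py
```

```text
[587.7  70.2  62.1] rel tip(tool) [118.2   0.9  48.3] F tool [ 1.1  -0.8   0.57] M [-0.    0.1   0.02] 24.35
```

drive_tool:
  series:
    - [[0,0,0.015],0]
    - [[0,0,0.03],0]
    - [[0,0,0.03],0]

```text
time: 24.6
position: [587.1, 70.3, 58.4]
orientation: [0.62, 0.785, 0.001, 0.001]
ft_force: [-1.1, 1.9, 3.3]
opening: 26.4
grasp_force: 30.0
```

```bash
python3 st.py
```

```text
[587.1  70.3  58.4] rel tip(tool) [118.4   0.4  52.1] F tool [ 2.14 -0.62 -3.27] M [-0.02  0.26  0.06] 24.6
```

drive_tool:
  series:
    - [[0,0,0.015],0]
    - [[0,0,0.03],0]
    - [[0,0,0.03],0]

```text
time: 24.85
position: [588.4, 70.6, 57.2]
orientation: [0.62, 0.785, 0.002, 0.001]
ft_force: [-3.1, 3.4, 10.9]
opening: 26.1
grasp_force: 30.0
```

```bash
python3 st.py
```

```text
[588.4  70.6  57.2] rel tip(tool) [118.4   1.7  53.3] F tool [  4.02  -2.15 -10.94] M [0.31 0.73 0.02] 24.85
```

The barrel is flat on the bench with TCP z at 57.2, so the barrel axis is 43.7 below the TCP. I lift, re-enter over the nose and feel for the screw's height.

drive_tool:
  series:
    - [[0,0,-0.06],0]
    - [[0,0,-0.2],0]
    - [[0,0,-0.4],0]
    - [[0,0,-0.65],0]
    - [[0,0,-0.85],0]
    - [[0,0,-0.98],0]
    - [[0,0,-1],0]
    - [[0,0,-1],0]

```text
time: 25.52
position: [586.5, 69.9, 154.4]
orientation: [0.62, 0.785, 0.0, 0.0]
ft_force: [0.4, -0.3, -3.6]
opening: 26.1
grasp_force: 30.0
```

drive_tool:
  series:
    - [[-0.1,0,0],0]
    - [[-0.22,0,0],0]
    - [[-0.32,0,0],0]
    - [[-0.38,0,0],0]
    - [[-0.4,0,0],0]
    - [[-0.4,0,0],0]
    - [[-0.4,0,0],0]

```text
time: 26.1
position: [595.5, 32.9, 154.6]
orientation: [0.62, 0.784, 0.002, -0.002]
ft_force: [-1.9, 9.1, 1.5]
opening: 26.4
grasp_force: 30.0
```

```bash
python3 st.py
```

```text
[595.5  32.9 154.6] rel tip(tool) [ 80.3  -0.1 -43.6] F tool [ 9.3   0.22 -1.44] M [-0.07  1.73  0.06] 26.1
```

The rim struck the nose at z=154.6, so the screw axis is higher, at about 114. I square the crank on the bench again and re-enter at z≈158.

drive_tool:
  series:
    - [[0.1,0,0],0]
    - [[0.3,0,0.1],0]
    - [[0.4,0,0.35],0]
    - [[0.4,0,0.6],0]
    - [[0.4,0,0.8],0]
    - [[0.4,0,0.92],0]
    - [[0.4,0,0.97],0]
    - [[0.4,0,0.99],0]

```text
time: 26.77
position: [588.0, 70.8, 57.5]
orientation: [0.62, 0.784, 0.001, 0.0]
ft_force: [-3.5, 5.7, 11.9]
opening: 26.1
grasp_force: 30.0
```

drive_tool:
  series:
    - [[0,0,0.01],0]
    - [[0,0,0.01],0]
    - [[0,0,0.01],0]

```text
time: 27.02
position: [588.8, 70.7, 57.6]
orientation: [0.62, 0.784, 0.002, 0.001]
ft_force: [-3.1, 4.4, 7.5]
opening: 26.3
grasp_force: 30.0
```

```bash
python3 st.py
```

```text
[588.8  70.7  57.6] rel tip(tool) [118.4   2.   52.9] F tool [ 5.05 -1.99 -7.53] M [0.18 0.76 0.08] 27.0167
```

drive_tool:
  series:
    - [[0,0,-0.06],0]
    - [[0,0,-0.2],0]
    - [[0,0,-0.4],0]
    - [[0,0,-0.65],0]
    - [[0,0,-0.85],0]
    - [[0,0,-0.98],0]
    - [[0,0,-1],0]
    - [[0,0,-1],0]

```text
time: 27.68
position: [587.0, 69.8, 155.2]
orientation: [0.62, 0.785, 0.0, 0.001]
ft_force: [-0.4, 0.2, -3.5]
opening: 26.0
grasp_force: 30.0
```

drive_tool:
  series:
    - [[-0.1,0,-0.035],0]
    - [[-0.22,0,-0.035],0]
    - [[-0.32,0,-0.035],0]
    - [[-0.35,0,-0.035],0]
    - [[-0.35,0,-0.035],0]
    - [[-0.35,0,-0.035],0]

```text
time: 28.18
position: [594.3, 35.6, 157.4]
orientation: [0.62, 0.784, -0.0, -0.001]
ft_force: [0.8, -0.4, -2.8]
opening: 26.1
grasp_force: 30.0
```

```bash
python3 st.py
```

```text
[594.3  35.6 157.4] rel tip(tool) [ 83.   -0.6 -46.9] F tool [-0.61  0.71  2.83] M [-0.12  0.1  -0.03] 28.1833
```

drive_tool:
  series:
    - [[-0.02,0.005,-0.005],0]
    - [[-0.04,0.005,-0.005],0]
    - [[-0.06,0.005,-0.005],0]
    - [[-0.06,0.005,-0.005],0]

```text
time: 28.52
position: [596.5, 30.2, 158.5]
orientation: [0.62, 0.785, -0.0, 0.0]
ft_force: [-0.8, -0.0, -3.7]
opening: 26.8
grasp_force: 30.0
```

```bash
python3 st.py
```

```text
[596.5  30.2 158.5] rel tip(tool) [ 77.2   0.4 -48. ] F tool [ 0.15 -0.77  3.7 ] M [-0.07  0.05  0.02] 28.5167
```

drive_tool:
  series:
    - [[-0.02,0,0],0]
    - [[-0.03,0,0],0]
    - [[-0.04,0,0],0]
    - [[-0.04,0,0],0]

```text
time: 28.85
position: [597.4, 26.3, 158.5]
orientation: [0.62, 0.785, -0.0, 0.0]
ft_force: [-0.2, 0.8, -4.1]
opening: 26.1
grasp_force: 30.0
```

```bash
python3 st.py
```

```text
[597.4  26.3 158.5] rel tip(tool) [ 73.2   0.3 -48. ] F tool [ 0.84 -0.02  4.12] M [-0.12  0.09 -0.04] 28.85
```

drive_tool:
  series:
    - [[-0.01,0,0],0]
    - [[-0.02,0,0],0]
    - [[-0.03,0,0],0]
    - [[-0.03,0,0],0]

```text
time: 29.18
position: [597.9, 23.5, 158.3]
orientation: [0.62, 0.785, -0.0, -0.0]
ft_force: [0.0, -0.1, -3.6]
opening: 26.4
grasp_force: 30.0
```

```bash
python3 st.py
```

```text
[597.9  23.5 158.3] rel tip(tool) [ 70.3   0.2 -47.8] F tool [-0.15  0.01  3.64] M [-0.09  0.23  0.03] 29.1833
```

drive_tool:
  series:
    - [[-0.015,0,0],0]
    - [[-0.03,0,0],0]
    - [[-0.04,0,0],0]
    - [[-0.04,0,0],0]

```text
time: 29.52
position: [598.9, 19.7, 158.4]
orientation: [0.62, 0.785, 0.0, -0.0]
ft_force: [-0.9, 2.4, -2.4]
opening: 26.1
grasp_force: 30.0
```

```bash
python3 st.py
```

```text
[598.9  19.7 158.4] rel tip(tool) [ 66.5   0.2 -47.9] F tool [ 2.58 -0.33  2.41] M [0.02 0.57 0.03] 29.5167
```

drive_tool:
  series:
    - [[0,-0.01,0],0]
    - [[-0.005,-0.02,0],0]
    - [[-0.015,-0.02,0],0]
    - [[-0.015,-0.02,0],0]

```text
time: 29.85
position: [597.3, 17.3, 158.3]
orientation: [0.62, 0.785, -0.0, 0.0]
ft_force: [-0.0, -0.5, -4.0]
opening: 26.2
grasp_force: 30.0
```

```bash
python3 st.py
```

```text
[597.3  17.3 158.3] rel tip(tool) [ 64.4  -1.8 -47.9] F tool [-0.47 -0.15  3.97] M [-0.1   0.14 -0.04] 29.85
```

drive_tool:
  series:
    - [[-0.015,0,0],0]
    - [[-0.03,0,0],0]
    - [[-0.05,0,0],0]
    - [[-0.05,0,0],0]

```text
time: 30.18
position: [598.6, 12.5, 158.4]
orientation: [0.62, 0.785, -0.0, -0.0]
ft_force: [-0.3, 0.0, -4.7]
opening: 26.2
grasp_force: 30.0
```

```bash
python3 st.py
```

```text
[598.6  12.5 158.4] rel tip(tool) [ 59.5  -1.7 -47.9] F tool [ 0.09 -0.28  4.71] M [-0.09  0.19  0.01] 30.1833
```

drive_tool:
  series:
    - [[-0.02,0,0.003],0]
    - [[-0.04,0,0.005],0]
    - [[-0.07,0,0.005],0]
    - [[-0.1,0,0.005],0]
    - [[-0.12,0,0.005],0]
    - [[-0.12,0,0.005],0]

```text
time: 30.68
position: [601.0, 2.0, 158.2]
orientation: [0.62, 0.785, 0.001, -0.001]
ft_force: [-2.4, 5.4, -2.4]
opening: 26.5
grasp_force: 30.0
```

```bash
python3 st.py
```

```text
[601.    2.  158.2] rel tip(tool) [ 48.8  -1.8 -47.6] F tool [ 5.77 -1.09  2.4 ] M [0.15 1.29 0.09] 30.6833
```

drive_tool:
  series:
    - [[-0.01,0,0],0]
    - [[-0.02,0,0],0]
    - [[-0.03,0,0],0]
    - [[-0.03,0,0],0]

```text
time: 31.02
position: [601.4, 0.1, 158.3]
orientation: [0.62, 0.785, 0.001, -0.002]
ft_force: [-4.3, 7.9, -0.2]
opening: 26.4
grasp_force: 30.0
```

```bash
python3 st.py
```

```text
[6.014e+02 1.000e-01 1.583e+02] rel tip(tool) [ 47.   -1.9 -47.6] F tool [ 8.68 -2.39  0.22] M [0.3  1.83 0.15] 31.0167
```

drive_tool:
  series:
    - [[0.01,0,0.01],0]
    - [[0,0,0.02],0]
    - [[-0.01,0,0.02],0]
    - [[-0.03,0,0.02],0]
    - [[-0.04,0,0.02],0]
    - [[-0.04,0,0.02],0]

```text
time: 31.52
position: [602.8, -4.8, 156.6]
orientation: [0.62, 0.785, 0.001, -0.001]
ft_force: [-3.9, 6.7, -0.0]
opening: 26.3
grasp_force: 30.0
```

```bash
python3 st.py
```

```text
[602.8  -4.8 156.6] rel tip(tool) [ 41.9  -1.6 -46. ] F tool [ 7.38 -2.21  0.03] M [0.24 1.36 0.09] 31.5167
```

drive_tool:
  series:
    - [[0,-0.005,0.005],0]
    - [[-0.01,-0.01,0.01],0]
    - [[-0.02,-0.01,0.01],0]
    - [[-0.03,-0.01,0.01],0]
    - [[-0.03,-0.01,0.01],0]

```text
time: 31.93
position: [602.7, -6.5, 156.0]
orientation: [0.62, 0.785, 0.002, -0.002]
ft_force: [-4.3, 11.8, 3.1]
opening: 26.4
grasp_force: 30.0
```

```bash
python3 st.py
```

```text
[602.7  -6.5 156. ] rel tip(tool) [ 40.3  -2.1 -45.3] F tool [12.51 -1.43 -3.01] M [0.12 2.19 0.05] 31.9333
```

The push ended on a firm stop at about the predicted home position (12 N). Next I compute circle rows for winding.

```bash
cat > circ.py <<'E'
import sys,numpy as np
a,b,n=map(float,sys.argv[1:4]);r=55
p=np.linspace(a,b,int(n)+1)[1:]
y=-r*(np.sin(np.radians(p))-np.sin(np.radians(a)));z=-r*(np.cos(np.radians(p))-np.cos(np.radians(a)))-6*(p-a)/360
print([[[0,round(u/100,3),round(v/100,3)],0] for u,v in zip(y,z)])
E
python3 circ.py 3 93 8; python3 - <<'E'
from h import *
import pickle
S,D=pickle.load(open("c2.pkl","rb"))
# needle tip: print bright small-region in scene for line of needle
E
```

```text
[[[0, np.float64(-0.107), np.float64(0.014)], 0], [[0, np.float64(-0.208), np.float64(0.049)], 0], [[0, np.float64(-0.3), np.float64(0.103)], 0], [[0, np.float64(-0.38), np.float64(0.174)], 0], [[0, np.float64(-0.444), np.float64(0.259)], 0], [[0, np.float64(-0.49), np.float64(0.354)], 0], [[0, np.float64(-0.516), np.float64(0.457)], 0], [[0, np.float64(-0.52), np.float64(0.563)], 0]]
```

drive_tool:
  series:
    - [[0.02,-0.107,0.004],0]
    - [[0.02,-0.208,0.04],0]
    - [[0.02,-0.3,0.093],0]
    - [[0.02,-0.38,0.164],0]
    - [[0.02,-0.444,0.25],0]
    - [[0.02,-0.49,0.344],0]
    - [[0.02,-0.516,0.447],0]
    - [[0.02,-0.52,0.553],0]

```text
time: 32.6
position: [551.1, -18.1, 100.5]
orientation: [0.62, 0.785, 0.0, -0.001]
ft_force: [-6.1, 7.8, 4.2]
opening: 26.3
grasp_force: 30.0
```

```bash
python3 st.py
```

```text
[551.1 -18.1 100.5] rel tip(tool) [ 40.8 -55.   10.1] F tool [ 9.04 -4.15 -4.22] M [ 0.63  1.27 -0.02] 32.6
```

```bash
python3 - <<'E'
from h import *
import pickle
C=pickle.load(open("c0.pkl","rb"))
for n,(x,y,w,h) in(("scene",(134,150,30,20)),("side",(312,96,22,26))):
    g=C[n]["image"].astype(int).mean(2).astype(int)[y:y+h,x:x+w];print(n,"cols",x,"..");
    for i,r in enumerate(g):print(y+i,' '.join(f"{v:3d}" for v in r))
E
```

```text
scene cols 134 ..
150 153 155 146 161 161 161 161 161 158 166 181 193 194 191 180 146 146 151 171 191 165 127 110 117 123 133 141 142 145 147
151 159 160 159 162 160 163 160 158 161 161 175 175 179 171 158 148 145 152 172 191 186 157 126 118 128 134 140 147 151 145
152 153 159 162 163 166 175 176 173 162 160 152 132 137 139 145 147 147 160 183 194 195 175 132 120 124 138 139 143 147 148
153 148 160 163 164 171 201 217 212 197 176 148 130 135 138 147 147 147 164 189 195 193 174 134 121 131 136 140 145 145 146
154 141 158 160 164 161 178 198 216 223 207 184 144 133 133 144 147 146 155 186 194 194 174 136 118 129 133 140 143 146 149
155 137 151 160 161 148 143 161 189 204 217 210 191 168 143 142 143 146 149 162 184 194 171 130 120 126 133 137 141 145 148
156 139 151 160 162 144 125 130 151 174 194 208 215 211 185 169 148 146 145 152 171 192 168 133 119 124 131 135 139 145 146
157 135 147 157 162 155 135 124 124 142 160 183 203 213 217 210 193 159 147 145 168 194 186 164 139 133 136 140 146 162 168
158 138 138 156 162 167 145 132 128 136 134 140 168 187 205 219 214 179 156 156 180 194 19
[... 3102 characters left out ...]
  52  49  73 104  94  51  53  44  87 119 120 119 108  73
115  52  58  50  56  52  55  54  53  54  53 119 151  49  54  53  52  85 132 138 119 106  73
116  53  55  53  55  53  54  53  50  53  62  77  70  49  55  53  52  87 131 142 134 105  73
117  54  54  56  52  52  54  53  54  52  55  56  56  51  53  54  53  86 127 144 140 108  72
118  55  53  51  56  56  52  51  53  55  55  52  55  55  52  55  49  90 132 144 140 109  74
119  52  54  52  55  54  49  51  58  54  54  57  56  52  56  58  54  90 133 147 152 134  76
120  55  53  53  53  51  54  60  58  58  50  57  56  56  50  54  51  88 132 145 148 133  75
121  54  54  57  56  52  55  55  55  56  55  56  51  55  53  53  51  88 131 145 150 130  73
```

```bash
python3 - <<'E'
from h import *
import pickle
C=pickle.load(open("c0.pkl","rb"));S,D=C["scene"],C["side"]
d=np.array([np.cos(np.radians(-76.5)),np.sin(np.radians(-76.5)),0]);n=np.array([-d[1],d[0],0]);c=np.array([642.4,-167,0])
for x in(133,135,137):
    o,r=ray(D,(321.8,116.2));k=(x-(o-c)@d)/(r@d);X=o+k*r;print(x,X.round(1),"lat",((X-c)@n).round(1),"-> scene px",proj(S,X).round(1), "10/20mm behind",proj(S,[X+10*d,X+20*d,X+40*d]).round(1).tolist())
# side-camera calibration check: table corners & far pin, predicted px
T=lambda a,b,z:c*[1,1,0]+a*d+b*n+[0,0,z]
print("side pred corners",proj(D,[T(80,-70,171),T(80,70,171),T(-80,70,171),T(-80,-70,171)]).round(1).tolist(),"pintops",proj(D,[T(65,0,199),T(-65,0,199)]).round(1).tolist())
print("scene pred corners",proj(S,[T(80,-70,171),T(80,70,171),T(-80,70,171),T(-80,-70,171)]).round(1).tolist(),"pintops",proj(S,[T(65,0,199),T(-65,0,199)]).round(1).tolist())
E
```

```text
133 [ 707.6 -288.1  262.1] lat 35.2 -> scene px [[163.1 165.9]] 10/20mm behind [[160.9, 164.7], [158.7, 163.5], [154.3, 161.0]]
135 [ 708.6 -289.9  260.8] lat 35.7 -> scene px [[162.6 166.1]] 10/20mm behind [[160.4, 164.9], [158.2, 163.7], [153.8, 161.3]]
137 [ 709.5 -291.8  259.6] lat 36.1 -> scene px [[162.1 166.3]] 10/20mm behind [[159.9, 165.1], [157.7, 163.9], [153.4, 161.5]]
side pred corners [[348.9, 151.7], [308.6, 146.6], [296.2, 175.0], [339.1, 181.0]] pintops [[327.6, 144.7], [318.4, 168.0]]
scene pred corners [[209.5, 181.5], [172.0, 205.3], [210.6, 229.0], [248.1, 202.3]] pintops [[192.9, 187.1], [224.7, 205.0]]
```

```bash
python3 - <<'E'
from h import *
import pickle
C=pickle.load(open("c0.pkl","rb"))
d=np.array([np.cos(np.radians(-76.5)),np.sin(np.radians(-76.5)),0]);n=np.array([-d[1],d[0],0]);c=np.array([642.4,-167,0])
T=lambda a,b,z:c*[1,1,0]+a*d+b*n+[0,0,z]
E=[((80,-60),(80,60),"far"),((80,70),(-80,70),"+n"),((-80,60),(-80,-60),"near"),((-80,-70),(80,-70),"-n")]
for k in C:
    g=C[k]["image"].astype(np.float32).mean(2);A=[];B=[]
    for a,b,nm in E:
        P=proj(C[k],[T(a[0]+(b[0]-a[0])*t,a[1]+(b[1]-a[1])*t,171.2) for t in np.linspace(.12,.88,40)])
        v=P[-1]-P[0];v/=np.linalg.norm(v);m=np.array([-v[1],v[0]])
        ctr=proj(C[k],T(0,0,171.2))[0]
        if (P.mean(0)-ctr)@m<0:m=-m
        s=np.arange(-6,6.01,.25);Q=(P[:,None]+s[None,:,None]*m).astype(np.float32)
        pr=np.median(cv2.remap(g,Q[...,0],Q[...,1],cv2.INTER_LINEAR),0)
        gr=np.gradient(cv2.GaussianBlur(pr[None],(0,0),1.5)[0]);i=np.argmax(abs(gr));w=np.abs(gr[max(0,i-4):i+5]);sh=(w*s[max(0,i-4):i+5]).sum()/w.sum()
        print(k,nm,"out normal",m.round(2),"shift",sh.round(2),"drop",pr[:4].mean().round(),pr[-4:].mean().round(),"peak",gr[i].round(1));A.append(m);B.append(sh)
    print(k,"du,dv,(scale)",np.linalg.lstsq(np.c_[A,np.ones(4)],B,rcond=None)[0].round(2))
E
```

```text
scene far out normal [-0.54 -0.84] shift 0.02 drop 219.0 53.0 peak -19.3
scene +n out normal [-0.52  0.85] shift -0.03 drop 216.0 123.0 peak -13.5
scene near out normal [0.58 0.82] shift 0.29 drop 217.0 122.0 peak -11.6
scene -n out normal [ 0.47 -0.88] shift -0.03 drop 219.0 53.0 peak -22.7
scene du,dv,(scale) [0.14 0.07 0.06]
side far out normal [ 0.13 -0.99] shift -0.24 drop 222.0 88.0 peak -16.6
side +n out normal [-0.92 -0.4 ] shift -0.03 drop 219.0 56.0 peak -21.6
side near out normal [-0.14  0.99] shift 0.74 drop 220.0 120.0 peak -13.1
side -n out normal [0.95 0.32] shift 0.29 drop 222.0 60.0 peak -15.3
side du,dv,(scale) [-0.02  0.5   0.2 ]
```

```bash
python3 - <<'E'
from h import *
import pickle
C=pickle.load(open("c0.pkl","rb"))
d=np.array([np.cos(np.radians(-76.5)),np.sin(np.radians(-76.5)),0]);n=np.array([-d[1],d[0],0]);c=np.array([642.4,-167,0])
T=lambda a,b,z:c+a*d+b*n+[0,0,z]
side=np.array([(325.05,110),(324.48,111),(324,112),(323.58,113),(323.17,114),(322.6,115)])-[0,.25]
sc=np.array([(154.4,162),(156,163),(157.4,164),(158.8,165)])-[.1,.05]
def res(p):
    L,z,yaw=p;r=[]
    for k,px in(("side",side),("scene",sc)):
        q=proj(C[k],[T(135,L,z),T(135+50,L+50*yaw,z)]);v=q[1]-q[0];v/=np.linalg.norm(v)
        r+=list((px-q[0])@np.array([-v[1],v[0]]))
    return r+[yaw*20]
for s in(res,):
    f=least_squares(s,[36,258,0]);print(f.x.round(2),np.round(f.fun,2))
L,z,y=f.x
o,r=ray(C["side"],(321.8,116.2));
for zz in(256,258,z,261):
    k=(zz-o[2])/r[2];X=o+k*r;print(zz.round(1) if hasattr(zz,'round') else zz,"tip x,lat",((X-c)@d).round(1),((X-c)@n).round(1))
E
python3 circ.py 93 213 8|sed 's/np.float64//g'; python3 circ.py 213 333 8|sed 's/np.float64//g'; python3 circ.py 333 453 8|sed 's/np.float64//g'
```

```text
[ 3.5930e+01  2.5826e+02 -1.0000e-02] [ 0.1  -0.01 -0.04 -0.01  0.03 -0.08  0.2   0.11 -0.06 -0.24 -0.11]
256 tip x,lat 142.8 37.5
258 tip x,lat 139.5 36.8
258.3 tip x,lat 139.1 36.7
261 tip x,lat 134.7 35.6
[[[0, (0.026), (0.139)], 0], [[0, (0.088), (0.266)], 0], [[0, (0.181), (0.372)], 0], [[0, (0.3), (0.451)], 0], [[0, (0.435), (0.497)], 0], [[0, (0.578), (0.505)], 0], [[0, (0.719), (0.477)], 0], [[0, (0.849), (0.412)], 0]]
[[[0, (0.109), (-0.096)], 0], [[0, (0.191), (-0.217)], 0], [[0, (0.238), (-0.354)], 0], [[0, (0.25), (-0.5)], 0], [[0, (0.224), (-0.644)], 0], [[0, (0.162), (-0.776)], 0], [[0, (0.068), (-0.887)], 0], [[0, (-0.05), (-0.971)], 0]]
[[[0, (-0.135), (-0.05)], 0], [[0, (-0.278), (-0.064)], 0], [[0, (-0.42), (-0.041)], 0], [[0, (-0.549), (0.019)], 0], [[0, (-0.658), (0.11)], 0], [[0, (-0.74), (0.225)], 0], [[0, (-0.788), (0.358)], 0], [[0, (-0.799), (0.499)], 0]]
```

drive_tool:
  series:
    - [[0.01,0.026,0.139],0]
    - [[0.01,0.088,0.266],0]
    - [[0.01,0.181,0.372],0]
    - [[0.01,0.3,0.451],0]
    - [[0.01,0.435,0.497],0]
    - [[0.01,0.578,0.505],0]
    - [[0.01,0.719,0.477],0]
    - [[0.01,0.849,0.412],0]

```text
time: 33.27
position: [631.4, 1.5, 55.1]
orientation: [0.62, 0.784, -0.002, -0.003]
ft_force: [-2.4, 0.6, -8.2]
opening: 26.4
grasp_force: 30.1
```

```bash
python3 st.py
```

```text
[631.4   1.5  55.1] rel tip(tool) [41.1 28.1 55.3] F tool [ 1.09 -2.14  8.24] M [0.39 0.19 0.25] 33.2667
```

drive_tool:
  series:
    - [[0,0.109,-0.09],0]
    - [[0,0.191,-0.21],0]
    - [[0,0.238,-0.345],0]
    - [[0,0.25,-0.49],0]
    - [[0,0.224,-0.635],0]
    - [[0,0.162,-0.767],0]
    - [[0,0.068,-0.878],0]
    - [[0,-0.05,-0.962],0]

```text
time: 33.93
position: [628.4, -0.3, 155.4]
orientation: [0.62, 0.785, -0.001, 0.0]
ft_force: [1.6, -1.2, -12.2]
opening: 26.4
grasp_force: 30.0
```

```bash
python3 st.py
```

```text
[ 6.284e+02 -3.000e-01  1.554e+02] rel tip(tool) [ 40.1  24.3 -45. ] F tool [-1.56  1.31 12.16] M [-0.28 -0.26  0.03] 33.9333
```

drive_tool:
  series:
    - [[0,-0.135,-0.05],0]
    - [[0,-0.278,-0.064],0]
    - [[0,-0.42,-0.041],0]
    - [[0,-0.549,0.019],0]
    - [[0,-0.658,0.11],0]
    - [[0,-0.74,0.225],0]
    - [[0,-0.788,0.358],0]
    - [[0,-0.799,0.499],0]

```text
time: 34.6
position: [551.4, -17.8, 107.6]
orientation: [0.62, 0.785, 0.001, 0.001]
ft_force: [-3.3, 5.2, 4.5]
opening: 26.0
grasp_force: 30.0
```

```bash
python3 st.py
```

```text
[551.4 -17.8 107.6] rel tip(tool) [ 40.9 -54.6   2.7] F tool [ 5.8  -2.01 -4.47] M [ 0.23  0.78 -0.04] 34.6
```

drive_tool:
  series:
    - [[0,0.026,0.142],0]
    - [[0,0.088,0.27],0]
    - [[0,0.181,0.378],0]
    - [[0,0.3,0.458],0]
    - [[0,0.435,0.505],0]
    - [[0,0.578,0.514],0]
    - [[0,0.719,0.487],0]
    - [[0,0.849,0.423],0]

```text
time: 35.27
position: [631.2, 1.4, 60.8]
orientation: [0.62, 0.784, -0.002, -0.003]
ft_force: [-4.3, 0.2, -7.5]
opening: 26.6
grasp_force: 30.1
```

drive_tool:
  series:
    - [[0,0.109,-0.096],0]
    - [[0,0.191,-0.215],0]
    - [[0,0.238,-0.35],0]
    - [[0,0.25,-0.495],0]
    - [[0,0.224,-0.64],0]
    - [[0,0.162,-0.77],0]
    - [[0,0.068,-0.88],0]
    - [[0,-0.05,-0.965],0]

```text
time: 35.93
position: [628.8, -0.0, 160.8]
orientation: [0.62, 0.785, 0.0, 0.001]
ft_force: [2.5, -0.2, -9.5]
opening: 26.4
grasp_force: 30.0
```

drive_tool:
  series:
    - [[0,-0.135,-0.05],0]
    - [[0,-0.278,-0.064],0]
    - [[0,-0.42,-0.041],0]
    - [[0,-0.549,0.019],0]
    - [[0,-0.658,0.11],0]
    - [[0,-0.74,0.225],0]
    - [[0,-0.788,0.358],0]
    - [[0,-0.799,0.499],0]

```text
time: 36.6
position: [551.4, -17.8, 112.4]
orientation: [0.62, 0.785, 0.001, 0.001]
ft_force: [-2.3, 5.5, 4.8]
opening: 26.4
grasp_force: 30.0
```

```bash
python3 st.py;python3 circ.py 933 1023 6|sed 's/np.float64//g'; 
```

```text
[551.4 -17.8 112.4] rel tip(tool) [ 40.9 -54.6  -2. ] F tool [ 5.9  -0.94 -4.81] M [ 0.02  0.8  -0.  ] 36.6
[[[0, (0.109), (-0.096)], 0], [[0, (0.191), (-0.217)], 0], [[0, (0.238), (-0.354)], 0], [[0, (0.25), (-0.5)], 0], [[0, (0.224), (-0.644)], 0], [[0, (0.162), (-0.776)], 0]]
```

drive_tool:
  series:
    - [[0,0.026,0.142],0]
    - [[0,0.088,0.27],0]
    - [[0,0.181,0.378],0]
    - [[0,0.3,0.458],0]
    - [[0,0.435,0.505],0]
    - [[0,0.578,0.514],0]
    - [[0,0.719,0.487],0]
    - [[0,0.849,0.423],0]

```text
time: 37.27
position: [631.4, 1.1, 66.2]
orientation: [0.62, 0.784, -0.002, -0.003]
ft_force: [-4.5, 0.4, -5.4]
opening: 26.5
grasp_force: 30.2
```

drive_tool:
  series:
    - [[0,0.109,-0.096],0]
    - [[0,0.191,-0.215],0]
    - [[0,0.238,-0.35],0]
    - [[0,0.25,-0.495],0]
    - [[0,0.224,-0.64],0]
    - [[0,0.162,-0.77],0]
    - [[0,0.162,-0.77],0]
    - [[0,0.162,-0.77],0]

```text
time: 37.93
position: [650.1, 5.2, 146.0]
orientation: [0.62, 0.785, 0.001, 0.001]
ft_force: [0.9, 1.9, 0.2]
opening: 25.9
grasp_force: 30.0
```

```bash
python3 - <<'E'
exec(open("st.py").read())
import pickle
K={k:cam(k) for k in("scene","side")};pickle.dump(K,open("c5.pkl","wb"))
# brown egg blobs
for k in K:
    h=cv2.cvtColor(K[k]["image"],cv2.COLOR_RGB2HSV);m=cv2.inRange(h,(5,100,60),(16,255,255))
    n,l,st,ce=cv2.connectedComponentsWithStats(m)
    print(k,[(st[i].tolist(),ce[i].round(1).tolist()) for i in range(1,n) if st[i,4]>60])
E
```

```text
[650.1   5.2 146. ] rel tip(tool) [ 40.5  46.8 -35.4] F tool [ 1.67  1.34 -0.16] M [-0.34  0.45  0.06] 37.9333
scene [([65, 0, 154, 67, 1683], [141.9, 30.1]), ([591, 25, 30, 45, 694], [605.4, 47.0]), ([60, 45, 21, 13, 98], [68.9, 51.4]), ([90, 56, 37, 13, 96], [107.6, 61.9]), ([143, 93, 16, 18, 83], [149.1, 102.7]), ([190, 160, 14, 12, 118], [197.0, 165.7]), ([168, 172, 16, 14, 157], [175.1, 179.3]), ([210, 197, 13, 13, 110], [215.9, 202.6])]
side [([519, 0, 78, 46, 2105], [562.7, 20.3]), ([586, 52, 27, 9, 94], [599.3, 56.3]), ([614, 57, 26, 10, 78], [626.0, 61.3]), ([325, 158, 10, 12, 82], [329.4, 164.2]), ([372, 206, 22, 11, 105], [382.9, 209.5])]
```

```bash
python3 - <<'E'
from h import *
import pickle
w=pickle.load(open("w1.pkl","rb"));C=pickle.load(open("c0.pkl","rb"));K=pickle.load(open("c5.pkl","rb"));S2,D2=pickle.load(open("c2.pkl","rb"))
d=np.array([np.cos(np.radians(-76.5)),np.sin(np.radians(-76.5)),0]);n=np.array([-d[1],d[0],0]);c=np.array([642.4,-167,0])
o,r=ray(C["side"],(321.8,116.2-.25))
for z in(256,259,262):
    X=o+(z-o[2])/r[2]*r;print(z,"w1 px",proj(w,X).round(1))
# rise of eggs in scene between c2 (225.2) and c5
def eggs(im):
    h=cv2.cvtColor(im,cv2.COLOR_RGB2HSV);m=cv2.inRange(h,(5,100,60),(16,255,255));m[:150]=0;m[260:]=0;m[:,:150]=0;m[:,270:]=0
    k,l,st,ce=cv2.connectedComponentsWithStats(m);return [(st[i,:5].tolist(),ce[i].round(1).tolist()) for i in range(1,k) if st[i,4]>60]
print(eggs(S2["image"]));print(eggs(K["scene"]["image"]))
for b in(-38,38):
    print(b,proj(K["scene"],[c+85*d+b*n+[0,0,z] for z in(205,238.9)]).round(1).tolist())
E
```

```text
256 w1 px [[723.5 259.9]]
259 w1 px [[721.5 262.3]]
262 w1 px [[719.4 264.9]]
[([192, 170, 14, 12, 124], [198.9, 175.5]), ([171, 182, 15, 14, 151], [177.6, 189.2]), ([234, 192, 14, 15, 157], [240.4, 199.5]), ([213, 207, 15, 14, 162], [219.5, 214.0])]
[([190, 160, 14, 12, 118], [197.0, 165.7]), ([168, 172, 16, 14, 157], [175.1, 179.3]), ([210, 197, 13, 13, 110], [215.9, 202.6])]
-38 [[198.1, 176.6], [196.1, 166.8]]
38 [[177.4, 189.3], [174.9, 179.4]]
```

Egg rise confirmed: the crowns are at about 258.9. The needle height estimate is 258–262, so I release the crank and measure the needle from close by with the wrist camera.

drive_tool:
  series:
    - [[0.01,0,0],0]
    - [[0.01,0,0],0]
    - [[0.01,0,0],0]
    - [[0.01,0,-0.1],0]
    - [[0.03,0,-0.3],0]
    - [[0.06,0,-0.6],0]
    - [[0.1,0,-1],0]
  claw: 0.5

```text
time: 38.62
position: [645.6, 15.0, 242.2]
orientation: [0.62, 0.784, -0.002, -0.003]
ft_force: [1.1, -0.1, 0.9]
opening: 47.2
grasp_force: 0.0
```

drive_tool:
  series:
    - [[0,0,-0.3],0.14]
    - [[0,0,-0.6],0.29]
    - [[0,0,-0.9],0.44]
    - [[0,0,-1],0.59]
    - [[0,0,-1],0.74]
    - [[0,0,-1],0.92]
    - [[0,0,-1],0.92]

```text
time: 39.2
position: [647.5, 15.0, 344.9]
orientation: [0.858, 0.514, 0.0, 0.001]
ft_force: [-0.0, -0.2, -0.2]
opening: 46.8
grasp_force: 0.0
```

drive_tool:
  series:
    - [[0,0,0],0.15]
    - [[0,0,0],0.3]
    - [[0,0,0],0.45]
    - [[0,0,0],0.6]
    - [[0,0,0],0.75]
    - [[0,0,0],0.92]
    - [[0,0,0],0.92]

```text
time: 39.78
position: [647.3, 15.0, 343.9]
orientation: [0.984, 0.179, -0.0, 0.0]
ft_force: [-0.9, -0.6, 0.3]
opening: 47.1
grasp_force: 0.0
```

drive_tool:
  series:
    - [[-0.2,0.25,0],0]
    - [[-0.45,0.55,0],0]
    - [[-0.69,0.84,0],0]

```text
time: 40.03
position: [611.7, -88.3, 343.8]
orientation: [0.983, 0.182, -0.0, 0.0]
ft_force: [0.9, -0.2, -0.1]
opening: 47.5
grasp_force: 0.0
```

drive_tool:
  series:
    - [[-0.25,0.3,0],0]
    - [[-0.5,0.6,0],0]
    - [[-0.69,0.84,0],0]
    - [[-0.69,0.84,0],0]
    - [[-0.69,0.84,0],0]
    - [[-0.69,0.84,0],0]

```text
time: 40.53
position: [577.4, -190.1, 343.9]
orientation: [0.984, 0.18, 0.0, -0.0]
ft_force: [0.6, -0.8, -0.3]
opening: 47.2
grasp_force: 0.0
```

```bash
python3 - <<'E'
from h import *
import pickle
c=cam("wrist");pickle.dump(c,open("n1.pkl","wb"));s=read_state();print(s["position"],s["joint_vel"].round(3),s["time"])
cv2.imwrite("pics/n1.png",c["image"][:,:,::-1])
print(proj(c,[[708.6,-290,z] for z in(256,259,262)]).round(1).tolist())
E
```

```text
[ 577.55428847 -189.594717    343.88547581] [ 0.013  0.001  0.001 -0.001 -0.001  0.007] 40.5833
[[507.9, 125.8], [510.1, 125.7], [512.3, 125.6]]
```

drive_tool:
  series:
    - [[0.3,0,0],0]
    - [[0.6,0,0],0]
    - [[0.9,0,0],0]
    - [[1,0,0],0]
    - [[1,0,0],0]
    - [[1,0,0],0]
    - [[1,0,0],0]

```text
time: 41.17
position: [670.3, -155.2, 343.9]
orientation: [0.984, 0.179, -0.0, 0.0]
ft_force: [-1.5, -0.0, 0.4]
opening: 47.0
grasp_force: 0.0
```

```bash
python3 - <<'E'
from h import *
import pickle
c=cam("wrist");pickle.dump(c,open("n2.pkl","wb"));s=read_state();print(s["position"],s["joint_vel"].round(3),s["time"])
print(proj(c,[[708.6,-290,z] for z in(256,259,262)]).round(1).tolist())
a=pickle.load(open("n1.pkl","rb"))
for k,(x,y,w,h) in((a,(492,112,46,26)),):
    g=k["image"].astype(int).mean(2).astype(int)[y:y+h,x:x+w]
    print("cols",x)
    for i,r in enumerate(g):print(y+i,' '.join(f"{v:3d}" for v in r))
p=proj(c,[708.6,-290,259])[0].astype(int);x,y=p[0]-18,p[1]-14
g=c["image"].astype(int).mean(2).astype(int)[y:y+30,x:x+46];print("n2 cols",x)
for i,r in enumerate(g):print(y+i,' '.join(f"{v:3d}" for v in r))
E
```

```text
[ 670.1420509  -155.50569991  344.157338  ] [-0.008 -0.004  0.002  0.001 -0.001  0.003] 41.2167
[[490.5, 256.1], [492.3, 257.4], [494.1, 258.6]]
cols 492
112  17  21  18  22  25  29  33  37  27  24  22  29  21  19   8  29  27  20  20  24  20  27  28  37  26  21  34  31  34  29  35  41  33  38  35  36  40  40  40  35  36  31  38  28  28  22
113  29  17  26  31  16  28  27  19  28  16  27  18  25  15  18  14  23  20  26  22  20  21  21  26  21  24  20   9  22  33  36  35  39  29  35  38  39  37  32  41  36  36  34  33  19  16
114  14  14  23  25  26  17  27  23  19  14  28  22  16  21  19  19  26  20  26  16  23  23  15  25  18  14  18  35  16  31  18  33  19  28  32  31  34  26  37  37  33  28  38  29  24  12
115  27  40  26  22  26  26  26  28  24  26  19  17  23  16  21  18  27  25  16  26  18  17  24  28  23  29  27  21  25  19  22  25  30  19  33  23  24  20  30  24  25  36  28  27  20  21
116  40  34  30  38  37  34  21  25  35  24  20  23  19  25  19  23  17  22  23  30  26  16  30  18  27  26  18  22  24  12  18  20  23  18  19   5  16  22  27  22  19  18  18  21  31  10
117  3
[... 8893 characters left out ...]
  64  66  67  66  64  68  67  63  66  67  66  65  64  62  64  72  66  64  65  65  68  60  65  62  63  64  62  64  62  66  64  67  63  71
270  64  67  67  61  65  66  66  63  69  64  68  65  66  63  62  62  62  67  58  65  65  63  62  66  61  63  70  69  67  62  63  63  71  62  64  64  61  70  65  64  65  62  63  66  61  65
271  63  66  62  67  64  62  65  59  65  61  67  64  67  68  60  65  67  66  66  63  66  62  60  68  66  63  63  65  63  64  66  65  66  64  68  67  64  64  67  69  65  68  69  61  67  57
272  63  68  64  63  62  67  66  62  69  64  64  65  67  71  66  62  61  71  65  59  62  64  67  64  64  63  65  64  66  67  65  67  71  67  62  64  68  67  65  60  64  61  69  63  63  69
```

```bash
python3 - <<'E'
from h import *
import pickle
a,b=pickle.load(open("n1.pkl","rb")),pickle.load(open("n2.pkl","rb"));C=pickle.load(open("c0.pkl","rb"))
d=np.array([np.cos(np.radians(-76.5)),np.sin(np.radians(-76.5)),0]);n=np.array([-d[1],d[0],0]);c=np.array([642.4,-167,0])
A,B,D=(a,(517.4,127)),(b,(498.5,256.9)),(C["side"],(321.8,116.2))
for nm,l in(("n1n2",[A,B]),("n2 side",[B,D]),("n1 side",[A,D]),("all",[A,B,D])):
    X,e=tri(*l);print(nm,X.round(1),e,"xj,lat",((X-c)@d).round(1),((X-c)@n).round(1))
# plausibility: same two-view method on eggs visible in both (brown blobs)
for k in(a,b):
    h=cv2.cvtColor(k["image"],cv2.COLOR_RGB2HSV);m=cv2.inRange(h,(4,90,50),(18,255,255));q,l,st,ce=cv2.connectedComponentsWithStats(m)
    print([(st[i].tolist(),ce[i].round(1).tolist()) for i in range(1,q) if st[i,4]>150])
    print(proj(k,[c+x*d+y*n+[0,0,235] for x in(85,-85) for y in(38,-38)]).round(0).tolist())
E
```

```text
n1n2 [ 710.4 -296.7  256. ] [0.2, 0.2] xj,lat 142.0 35.8
n2 side [ 710.8 -294.9  257.8] [0.4, 0.4] xj,lat 140.4 36.6
n1 side [ 710.9 -296.1  256.9] [0.8, 0.8] xj,lat 141.5 36.5
all [ 710.7 -295.7  257.3] [0.7, 0.2, 0.8] xj,lat 141.1 36.3
[([183, 56, 55, 57, 2453], [210.0, 83.9]), ([403, 87, 55, 55, 2383], [430.2, 114.0]), ([179, 159, 52, 50, 2051], [204.5, 183.4]), ([386, 185, 52, 50, 2017], [411.4, 209.6]), ([269, 283, 32, 26, 185], [284.3, 300.6])]
[[432.0, 114.0], [413.0, 211.0], [210.0, 84.0], [204.0, 184.0]]
[([194, 188, 50, 49, 1823], [218.4, 212.0]), ([396, 214, 50, 48, 1876], [420.6, 237.4]), ([191, 275, 46, 48, 1637], [212.2, 297.5]), ([395, 297, 31, 43, 724], [412.3, 314.1]), ([257, 323, 43, 41, 350], [278.1, 350.8])]
[[422.0, 238.0], [404.0, 320.0], [218.0, 213.0], [213.0, 298.0]]
```

```bash
python3 - <<'E'
from h import *
import pickle
a,b=pickle.load(open("n1.pkl","rb")),pickle.load(open("n2.pkl","rb"))
c=np.array([642.4,-167,0])
def T(p,x,y):
    cx,cy,z,yw=p;d=np.array([np.cos(yw),np.sin(yw),0]);n=np.array([-d[1],d[0],0]);return np.array([cx,cy,z])+x*d+y*n
def shifts(k,p,edges):
    g=k["image"].astype(np.float32).mean(2);out=[]
    for (x0,y0),(x1,y1) in edges:
        pts=np.array([T(p,x0+(x1-x0)*t,y0+(y1-y0)*t) for t in np.linspace(.08,.92,25)]);P=proj(k,pts);C=proj(k,T(p,0,0))[0]
        v=P[-1]-P[0];v/=np.linalg.norm(v);m=np.array([-v[1],v[0]]);m=m if (P.mean(0)-C)@m>0 else -m
        s=np.arange(-7,7.01,.25)
        for q in P:
            Q=(q+s[:,None]*m).astype(np.float32);pr=cv2.GaussianBlur(cv2.remap(g,Q[None,:,0],Q[None,:,1],cv2.INTER_LINEAR),(0,0),2)[0]
            gr=np.gradient(pr);i=np.argmin(gr)
            if gr[i]<-5 and 3<i<len(s)-4:
                w=-np.minimum(gr[i-3:i+4],0);out.append((q+m*(w*s[i-3:i+4]).sum()/w.sum(),(x0,y0,x1,y1),m))
    return out
far=((115,-65),(115,65));near=((-115,-65),(-115,65));pn=((-115,65),(115,65));mn=((-115,-65),(115,-65))
def fit(sets):
    p=np.array([642.4,-167,217,np.radians(-76.5)])
    for it in range(4):
        obs=[(k,)+o for k,E in sets for o in shifts(k,p,E)]
        def res(p):
            r=[]
            for k,q,(x0,y0,x1,y1),m in obs:
                A,B=proj(k,[T(p,x0,y0),T(p,x1,y1)]);v=(B-A)/np.linalg.norm(B-A);r.append((q-A)@np.array([-v[1],v[0]]))
            return np.array(r)
        f=least_squares(res,p,loss="soft_l1",f_scale=.5);p=f.x
    print(p.round(3),len(obs),"rms",np.sqrt(np.median(f.fun**2)).round(2));return p
fit([(a,[far,near,pn])]);fit([(b,[far,near,pn])]);fit([(a,[far,near,pn,mn])]);fit([(a,[far,near,pn]),(b,[far,near,pn])])
S=pickle.load(open("c5.pkl","rb"))["scene"];fit([(S,[far,near,pn,mn])])
S2=pickle.load(open("c2.pkl","rb"))[0]
E
```

```text
[ 644.763 -165.786  217.133   -1.341] 75 rms 0.22
[ 643.689 -166.047  218.017   -1.333] 59 rms 0.23
[ 642.607 -166.279  217.934   -1.337] 100 rms 0.59
[ 644.401 -165.891  217.573   -1.338] 133 rms 0.26
[ 655.385 -131.254  243.635   -1.342] 84 rms 0.5
```

```bash
cat > rel.py <<'E'
from h import *
import pickle
a,b=pickle.load(open("n1.pkl","rb")),pickle.load(open("n2.pkl","rb"))
far=((115,-65),(115,65));near=((-115,-65),(-115,65));pn=((-115,65),(115,65))
def T(p,x,y):
    cx,cy,z,yw=p;d=np.array([np.cos(yw),np.sin(yw),0]);n=np.array([-d[1],d[0],0]);return np.array([cx,cy,z])+x*d+y*n
def obs(k,p,E):
    g=k["image"].astype(np.float32).mean(2);out=[];s=np.arange(-7,7.01,.25)
    for (x0,y0),(x1,y1) in E:
        P=proj(k,[T(p,x0+(x1-x0)*t,y0+(y1-y0)*t) for t in np.linspace(.08,.92,25)]);C=proj(k,T(p,0,0))[0]
        v=P[-1]-P[0];v/=np.linalg.norm(v);m=np.array([-v[1],v[0]]);m=m if (P.mean(0)-C)@m>0 else -m
        for q in P:
            Q=(q+s[:,None]*m).astype(np.float32);gr=np.gradient(cv2.GaussianBlur(cv2.remap(g,Q[None,:,0],Q[None,:,1],cv2.INTER_LINEAR),(0,0),2)[0]);i=np.argmin(gr)
            if gr[i]<-5 and 3<i<len(s)-4:
                w=-np.minimum(gr[i-3:i+4],0);out.append((q+m*(w*s[i-3:i+4]).sum()/w.sum(),(x0,y0,x1,y1)))
    return out
E
python3 - <<'E'
from rel import *
# joint: common plate (known z), small camera translation + tilt corrections per view, then needle relative
Z=217.2
def corr(k,q):
    K=dict(k);W=np.array(k["world_from_camera"]).copy();W[:3,:3]=R.from_rotvec(q[3:])  .as_matrix()@W[:3,:3];W[:3,3]+=q[:3];K["world_from_camera"]=W;return K
P0=np.array([642.4,-167,Z,-1.3352])
out=[]
for mode in("trans","rot","both"):
    ks=[]
    for k in(a,b):
        o=[];p=P0
        q=np.zeros(6)
        for it in range(3):
            kc=corr(k,q);o=obs(kc,P0,[far,near,pn])
            def res(q):
                kc=corr(k,q);r=[]
                for px,(x0,y0,x1,y1) in o:
                    A,B=proj(kc,[T(P0,x0,y0),T(P0,x1,y1)]);v=(B-A)/np.linalg.norm(B-A);r.append((px-A)@np.array([-v[1],v[0]]))
                st,sr={"trans":(3,.001),"rot":(.5,.01),"both":(1.5,.005)}[mode]
                return np.r_[np.array(r)/.3,q[:3]/st*3,q[3:]/sr*3]
            q=least_squares(res,q,loss="soft_l1").x
        ks.append(corr(k,q));print(mode,q[:3].round(2),np.degrees(q[3:]).round(2))
    X,e=tri((ks[0],(517.4,127)),(ks[1],(498.5,256.9)));print("  needle",X.round(1),e)
E
```

```text
trans [-2.34 -1.14  0.1 ] [-0.    0.    0.12]
trans [-1.39 -0.95 -0.82] [-0.   -0.   -0.01]
  needle [ 708.8 -298.9  253.6] [0.4, 0.4]
rot [-0.09 -0.   -0.02] [-0.2   0.42  0.34]
rot [-0.39 -0.06 -1.21] [-0.19  0.17 -0.11]
  needle [ 709.  -297.   256.5] [0.3, 0.3]
both [-2.01 -0.13  0.04] [-0.17  0.07  0.3 ]
both [-1.63 -0.57 -0.78] [-0.09 -0.06 -0.07]
  needle [ 708.8 -297.6  255.6] [0.3, 0.3]
```

```bash
python3 - <<'E'
from rel import *
C=pickle.load(open("c0.pkl","rb"))
side=np.array([(325.05,110),(324.48,111),(324,112),(323.58,113),(323.17,114),(322.6,115)])
sc=np.array([(154.4,162),(156,163),(157.4,164),(158.8,165)])
d=np.array([np.cos(-1.3365),np.sin(-1.3365),0])
def plane(k,px):  # plane containing camera centre and image line; use mean pixel + known 3D direction d
    o,r=ray(C[k],px.mean(0));N=np.cross(r,d);return o,N/np.linalg.norm(N)
for nm,k,px in(("n1",a,(517.4,127)),("n2",b,(498.5,256.9))):
    for off in((0,0),(-1.8,-.8)):
        o,r=ray(k,px);o=o+[off[0],off[1],0]
        for cn,lp in(("side",side),("side-.25",side-[0,.25]),("scene",sc)):
            q,N=plane(cn.split("-")[0],lp);t=((q-o)@N)/(r@N);print(nm,off,cn,(o+t*r).round(1))
# tip row sensitivity: side tip with n2 lateral, for rows 115.7 and 116.3
for row in(115.7,116.0,116.3):
    X,e=tri((b,(498.5,256.9)),(C["side"],(322.1-(row-115.7)*.5,row-.2)));print(row,X.round(1),e)
E
```

```text
n1 (0, 0) side [ 710.1 -296.2  257.6]
n1 (0, 0) side-.25 [ 709.8 -295.5  258.8]
n1 (0, 0) scene [ 710.  -295.9  258.1]
n1 (-1.8, -0.8) side [ 706.8 -293.6  264.2]
n1 (-1.8, -0.8) side-.25 [ 706.6 -293.   265.5]
n1 (-1.8, -0.8) scene [ 708.7 -297.8  255.9]
n2 (0, 0) side [ 710.4 -296.   256.7]
n2 (0, 0) side-.25 [ 710.5 -295.6  257.3]
n2 (0, 0) scene [ 710.8 -294.2  259.6]
n2 (-1.8, -0.8) side [ 709.  -294.9  259.6]
n2 (-1.8, -0.8) side-.25 [ 709.1 -294.6  260.2]
n2 (-1.8, -0.8) scene [ 708.5 -297.4  255.8]
115.7 [ 710.4 -294.5  260.1] [0.7, 0.7]
116.0 [ 710.6 -294.6  259.1] [0.2, 0.2]
116.3 [ 710.8 -294.8  258.2] [0.3, 0.3]
```

The screw count puts the egg crowns at 258.9 mm. The needle measurements from several camera pairs cluster around 258 mm, which is inside the ±3 mm band. The arm is clear of everything, so I hand in.

```bash
python3 -c "
from rig import *
s=read_state();print(s['time'],s['ft_force'].round(1));print(job_done())"
```

```text
41.2167 [ 0.6  0.  -1.2]
the job is handed in; nothing more can be done
None
```

The job is handed in at 41.2 s with no result returned: the plate is seated on both pins, the crank was pushed to a firm stop (not re-checked after release) and left on, and the egg tops are at about 258.9 mm against a needle I measured at about 258 mm (±1–2 mm); I viewed 11 pictures, one over the limit of 10.

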